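Gauge the depth of a sloping blind bore and show the reading

TASK

Take the gauge rod from its two-fork stand and push it into the sloping sleeve of the checking fixture until its collar stops against the sleeve's mouth, so that the bore's floor pushes the brass plunger in. Then draw it straight out and finish while still holding it: keep the rod still and level in the gripper with its tip about 15 cm above the middle of the flat reading pad, clear of pad, fixture and stand, so that the plunger can be read. Do not let the tip bump into anything on the way, as that spoils the reading, and leave the weight, the steel block and the tin where they stand.

Things in the scene. Friction and masses are not known exactly. Their poses are not given: they have to be found in the camera images.
- gauge_rod: Loose rod, 0.15 kg, axis level 75 mm above the bench at the start. Origin on the axis at the collar's tip-side face, +x to the tip, z up. Steel shaft 10 mm in diameter, x 0 to 90 mm; brass plunger 6 mm in diameter beyond it to x = 115; collar 34 mm in diameter, x -8 to 0; black flat handle 16 mm wide (y), 22 mm high (z), x -104 to -8. Lifts straight up out of the forks.
- plunger (a joint): How far the brass plunger has been pushed into the rod, m: 0 = fully out (sticks out 25 mm), at most 0.022. It slides with about 2 N of friction and stays where it is pushed, no spring. Starts at 0 to 3 mm; reads about 15 mm after the collar has been seated on the sleeve.
- tip (a point): The free end of the plunger (moves with it), on the rod's axis; as built 115 mm ahead of the rod's origin, less the plunger reading.
- stand: Fixed stand: wooden base 170 x 70 x 10 mm, two aluminium forks 8 mm thick, 44 mm wide. Origin on the bench about under the rod's origin at the start, +x towards the rod's tip. Front fork at x = 30 mm under the shaft (slot 14 mm wide, prongs to z = 84 mm), rear fork at x = -90 mm under the handle's end (slot 19.5 mm, prongs to z = 80 mm).
- fixture: Fixed checking fixture of grey blocks that carries the sloping sleeve. Base 136 x 70 x 10 mm; origin on the bench, about under the middle of the sleeve; the sleeve's mouth looks to its -x side and upward.
- sleeve: Steel sleeve with a blind bore, fixed in the fixture. Origin at the centre of its mouth, 95 mm above the bench; z axis points out of the bore along its axis, 35 degrees above level. Bore 16 mm in diameter, flared over the last 12 mm to 24 mm at the mouth; rim 36 mm outside; 100 mm from mouth to floor. Clamps lie within 25 mm of the axis, more than 25 mm behind the mouth.
- reading_pad: Flat fixed reading pad, 96 x 96 mm, 11.5 mm high, grey frame with a white panel. Origin at the centre of its underside, on the bench.
- test_weight: Bystander: brass weight with a knob, 31 mm in diameter, 47 mm high, loose. Origin under its centre.
- setting_block: Bystander: plain steel block 30 x 50 x 30 mm, loose. Origin under its centre.
- grease_tin: Bystander: round flat tin, 64 mm in diameter, 26 mm high, loose. Origin under its centre.
- grip (a point): Point on the rod's axis inside the handle, 50 mm behind the collar face (rod x = -50 mm), near the centre of mass: grip here from above, across the 16 mm width. In the stand the handle is free of the forks from rod x = -78 to -8 mm.
- drawer_unit: Obstacle, not part of the job: fixed grey drawer unit between the stand and the fixture. Origin on the bench. In its own frame it fills x -154 to 119 mm (drawer and handle stick out on the -x side), y -105 to 105 mm, and is 165 mm high: carry the rod over or round it.

How it is judged (in metres and radians):
On the way, in this order (a step that is already met when the one before it is completed fails the run):
1. the rod is in the sleeve with its collar stopped against the mouth and the plunger pushed in (distance between gauge_rod and sleeve below 0.006 m and z of gauge_rod in the frame of sleeve below 0.0025 m and angle between the x axis of gauge_rod and the z axis of sleeve, either way round below 0.09 rad and value of joint plunger above 0.012 m), for 0.2 s.
2. the rod is drawn out of the sleeve (z of tip in the frame of sleeve above 0.01 m), for 0.1 s.
At the end, for the whole second after the job is handed in: The gripper holds the rod still and within about 7 degrees of level, touching neither fixture, pad nor stand; its tip is within 35 mm of the pad's centre seen from above and 110 to 220 mm above the bench; the plunger reads 12.5 to 17.5 mm (angle between gauge_rod's own x axis and vertical between 1.4508 and 1.6908 rad and horizontal distance between tip and reading_pad below 0.035 m and height (world z) of tip between 0.11 and 0.22 m and value of joint plunger between 0.0125 and 0.0175 m and contact force between the fingers and gauge_rod above 1 N and contact force between each of fixture, reading_pad, stand and gauge_rod below 0.1 N and linear speed of gauge_rod below 0.03 m/s and angular speed of gauge_rod below 0.2 rad/s); the arm keeps its last pose, push and grip.
It fails at once if the weight, the steel block or the tin is moved by more than 20 mm (distance of any of test_weight, setting_block, grease_tin from where it was at the start of the episode above 0.02 m).
It also fails if it takes over 58 s, if anything falls off the work surface, if the arm or the gripper's body presses on something with over 40 N, if the wrist force passes 120 N, or if a joint passes its speed limit or range.

ROBOT

A 6-joint arm with a two-finger parallel gripper is mounted at the origin on the work surface; the furniture and walls round the work are solid. World frame = base frame: x ahead of the robot, y to its left, z up, the work surface at z = 0. Lengths are in m, angles in degrees, forces in N, time in s.
With the tool pointing down it reaches from about 0.375 to 0.75 m from the base axis. Payload 9 kg.
Tool frame: the origin (TCP) lies on the centre line of the jaws, within the pads' length; the fingertips stand 8 mm ahead of it and the grasp point (between the pads) lies 11 mm behind it; x points along the fingers, z is the direction in which the jaws open and shut, and the axes are right-handed (so a half turn about x gives the same grasp; the last joint's range is limited). The gripper opens to 85 mm and grips with 20 to 120 N. Pads are 22 mm wide; open, the fingers measure 114 mm over their backs; the gripper's body (76 mm by 85 mm) begins 54 mm behind the grasp point. The pads swing forward as they close: fully open they stand 13 mm farther back than shut.
Start: joints at [56.167, 5.964, 5.575, 89.605, 0, 77.527], TCP at [0.219, 0.559, 0.239] pointing down, gripper open.
Joint ranges: [-171.21, 171.21], [-48.23, 106.86], [-62.78, 66.21], [-105.2, 120.99], [-86.42, 89.51], [-180, 180]. Speed limits (degrees/s): [127.2, 127.2, 147.25, 180, 180, 180].

INTERFACE

Orientations are given as a 3x3 rotation matrix whose columns are the frame's x, y, z axes.
In Python, from rig import bot gives the robot as it stands. The module is installed in compiled form; this text tells all that it offers.
- The arm moves only by the shell command python3 -m inch 'ROWS'. ROWS is text: rows parted by semicolons, each of 5 numbers parted by spaces: the finger opening in mm, from 0 to 85.4, then the shift along the world's x, y, z in mm, then the turn about the world's z in degrees. In form: grip dx dy dz twist; .... A call has 1 to 5 rows; each row shifts and turns the commanded pose from where the row before left it; what a row does not reach is not made up. A row lasts 1/10 s, in which the tool goes at most 50 mm and 8.59 degrees, less where a joint would pass 70% of its speed; a pose out of reach is approached as far as the arm can. A call with a gripper value outside its range is refused whole. The fingers move at their own pace and stop on an object; the grip force is fixed at half the most. Time passes only in rows, so rows that do not move let the fingers close. It gives the time, the measured TCP pose, the force and the opening at its end, in the units of the state.
- bot.get_state(): the state, without advancing time (a new reading comes with each control period).
- bot.snapshot(name): name is "scene" or "top" or "wrist"; returns a dict with "img" (384x512x3 uint8, red, green, blue), "camera_matrix" (3x3 intrinsics, pixels), "R" (3x3) and "t" (3): a world point X has camera coordinates R X + t; the wrist camera has in their place "T_tool_cam" (4x4, takes a point from camera to tool coordinates, whose origin is the TCP and whose axes are the tool frame's). Camera axes: x right, y down, z forward; pixel columns grow to the right and rows downward; lengths in m; the calibration is good to about 2 mm. The wrist camera is an equidistant fisheye: a pixel r from the principal point sees the ray r / f radians off the axis. A picture is of the moment at which its call begins: read the wrist's pose just before it. There is no depth.
- bot.finish_job(): hands the job in, once; it reports no verdict.
Trained networks look in the newest picture that a camera, given by its name, has taken for a name from the list of things; names that differ only in an ending like _2 or _b are one class to them, and where a whole thing is asked for, a point or a joint stands for the part that bears it (a point fixed in the world has none). Each returns a list of dicts, best first, with "p" (0 to 1); they miss things now and then, are a little off and sometimes report something else, mostly with a low value. They report only what shows in the picture. A call takes as long as a camera call.
- bot.outline_of(camera, thing): "mask" (384x512 bool, what is visible of it) and "position" ([row, column] in pixels, amid what is visible of it).
The state is a dict: "time_s": time; "joint_positions": joint angles; "joint_velocities": joint speeds; "effort": joint torques, N m; "eef_pos": TCP position; "tool_rot": TCP orientation; "ft_force": force on the tool from outside, world axes, zero at the start; "moment": the same for the moment, N m; "width": finger opening in m.
Only numpy, scipy, OpenCV 4.12 (cv2) and the standard library are available. Lean on these libraries where they do the work, as an engineer would, in place of code of your own. Each camera call takes 0.05 s, during which the arm holds its last target.

## Working session

There is one attempt and no reset: what is moved stays moved. The work goes in short steps, Python scripts to look and compute and a shell command to move; the robot and the scene stay as the last step left them, time stands still between calls to the robot, and variables do not carry over. Pictures are saved under pics/ and viewed, and the job is handed in when it is done.

```bash
mkdir -p pics; cat > h.py <<'E'
import numpy as np, cv2
from rig import bot
def snap(n,f=None):
    s=bot.snapshot(n)
    if f: cv2.imwrite('pics/'+f,cv2.resize(s['img'][:,:,::-1],(800,600),interpolation=cv2.INTER_CUBIC))
    return s
def ray(s,px):  # px=(row,col)
    K=s['camera_matrix'];d=np.linalg.inv(K)@[px[1],px[0],1]
    R=np.array(s['R']);return -R.T@np.array(s['t']),R.T@d
def atz(s,px,z):
    o,d=ray(s,px);return o+d*(z-o[2])/d[2]
def proj(s,X):
    c=np.array(s['R'])@X+s['t'];p=s['camera_matrix']@c;return p[:2]/p[2] # col,row
E
python3 - <<'E'
from h import *
np.set_printoptions(precision=4,suppress=True)
st=bot.get_state();print(st['eef_pos'],st['tool_rot'],st['width'],st['time_s'])
for n in('scene','top','wrist'):
    s=snap(n,n+'0.png'); print(n,s['camera_matrix'].tolist(),s.get('T_tool_cam'))
    if n!='wrist':print(-np.array(s['R']).T@s['t'],s['R'])
    for t in ['gauge_rod','stand','fixture','sleeve','reading_pad','test_weight','setting_block','grease_tin','drawer_unit']:
        o=bot.outline_of(n,t)
        print(t,[(round(a['p'],2),np.round(a['position']),int(a['mask'].sum())) for a in o[:2]], atz(s,o[0]['position'],0.0) if o and n!='wrist' else '')
E
```

```text
[0.2183 0.5585 0.2385] [[-0.0008 -0.9313  0.3642]
 [-0.0011  0.3642  0.9313]
 [-1.      0.0003 -0.0013]] 0.08519077063976477 0.0
scene [[447.57779750237927, 0.0, 264.9084797394612], [0.0, 447.57779750237927, 187.80954703304846], [0.0, 0.0, 1.0]] None
[-0.159  -0.7957  0.7371] [[ 0.788  -0.6155 -0.0147]
 [-0.3482 -0.4258 -0.8351]
 [ 0.5078  0.6632 -0.5498]]
gauge_rod [(0.75, array([263., 338.]), 770)] [ 0.4571 -0.2724 -0.    ]
stand [(0.75, array([286., 337.]), 2172)] [ 0.4001 -0.3239  0.    ]
fixture [(0.61, array([164., 190.]), 876), (0.57, array([199., 217.]), 155)] [0.4188 0.3599 0.    ]
sleeve [] 
reading_pad [(0.72, array([163., 227.]), 151)] [0.5169 0.2909 0.    ]
test_weight [(0.49, array([197., 216.]), 179)] [0.3814 0.144  0.    ]
setting_block [(0.78, array([218., 246.]), 281)] [0.3904 0.0069 0.    ]
grease_tin [(0.52, array([172., 164.]), 319), (0.47, array([159., 228.]), 179)] [0.3289 0.367  0.    ]
drawer_unit [] 
top [[417.26125626613805, 0.0, 254.95116850458314], [0.0, 417.26125626613805, 187.08970764644585], [0.0, 0.0, 1.0]] None
[0.3046 0.0134 1.128 ] [[-0.0218 -0.999
[... 493 characters left out ...]
32.]), 238), (0.62, array([214., 260.]), 261)] [0.4136 0.3367 0.    ]
grease_tin [(0.64, array([240., 135.]), 500)] [0.3159 0.3274 0.    ]
drawer_unit [] 
wrist [[297.3186396354542, 0.0, 255.97984821697378], [0.0, 297.3186396354542, 191.42797591355077], [0.0, 0.0, 1.0]] [[-0.0002 -0.319   0.9477 -0.1354]
 [-0.0006 -0.9477 -0.319   0.0822]
 [ 1.     -0.0007  0.     -0.0005]
 [ 0.      0.      0.      1.    ]]
gauge_rod [] 
stand [(0.49, array([344.,   3.]), 113)] 
fixture [(0.6, array([319., 189.]), 1738)] 
sleeve [] 
reading_pad [] 
test_weight [] 
setting_block [(0.65, array([327.,  42.]), 230)] 
grease_tin [(0.78, array([265., 126.]), 407), (0.32, array([328.,  40.]), 277)] 
drawer_unit []
```

View pics/scene0.png

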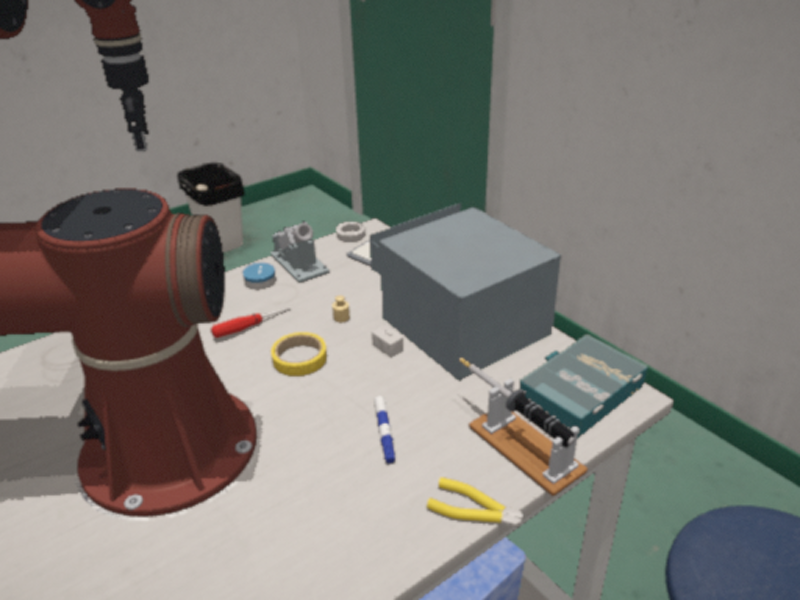

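View pics/top0.png

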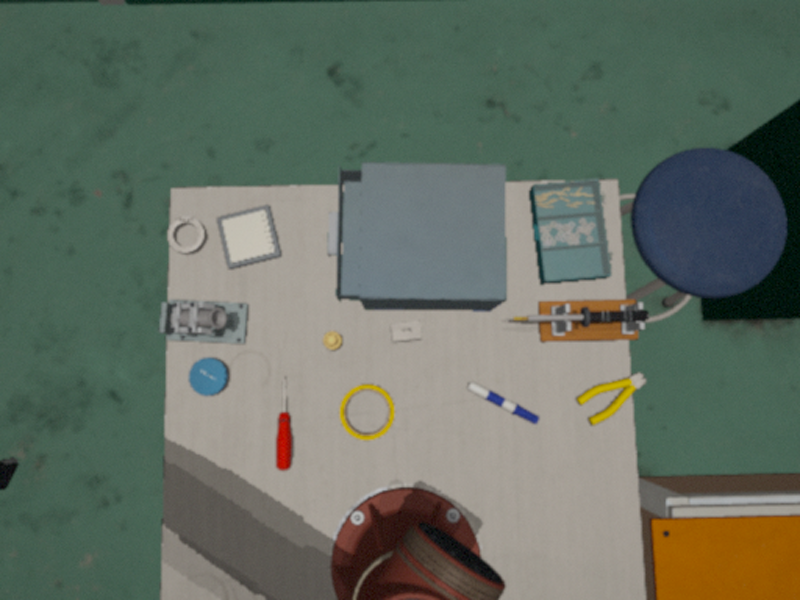

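View pics/wrist0.png

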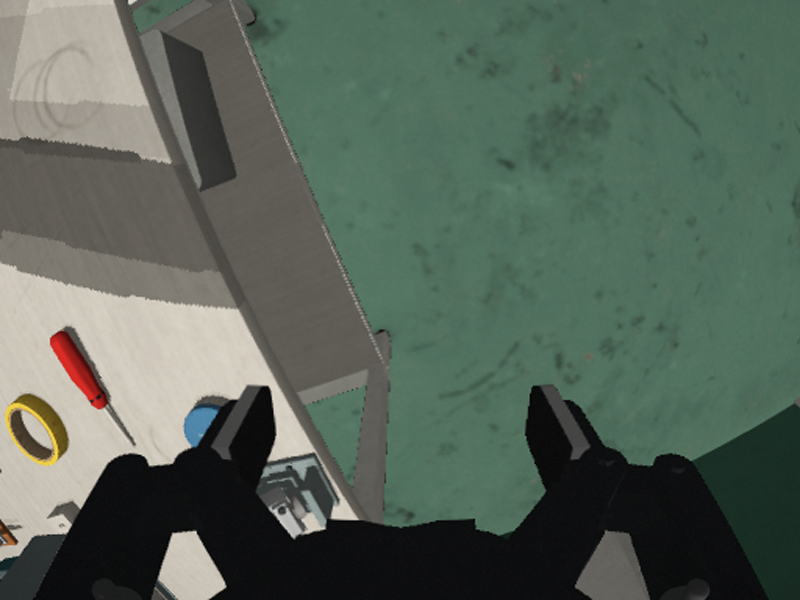

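```bash
python3 - <<'E'
from h import *
t=bot.snapshot('top')['img'];s=bot.snapshot('scene')['img']
np.save('top.npy',t);np.save('scene.npy',s)
def crop(im,r0,c0,h,w,f,k):
    cv2.imwrite('pics/'+f,cv2.resize(im[r0:r0+h,c0:c0+w,::-1],None,fx=k,fy=k,interpolation=cv2.INTER_CUBIC))
crop(t,100,95,150,125,'t_left.png',4.0+0)
crop(t,180,315,50,115,'t_rod.png',6.9)
crop(s,120,150,110,200,'s_left.png',4.)
crop(s,215,285,100,100,'s_rod.png',6)
E
```

```text
(no output)
```

View pics/t_left.png

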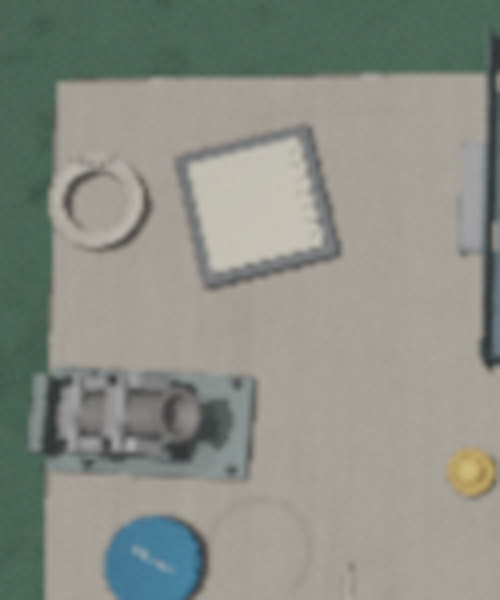

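View pics/t_rod.png

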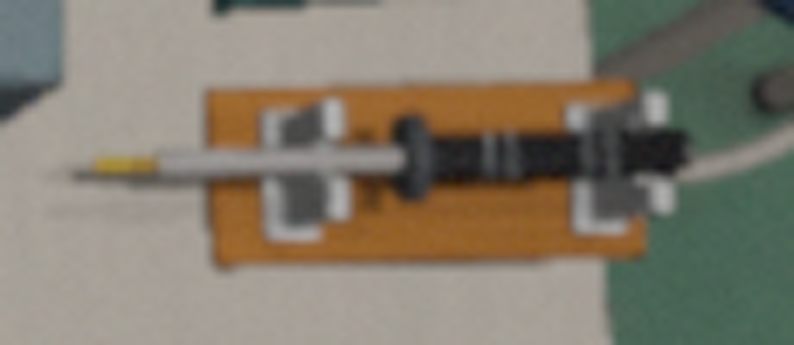

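View pics/s_left.png

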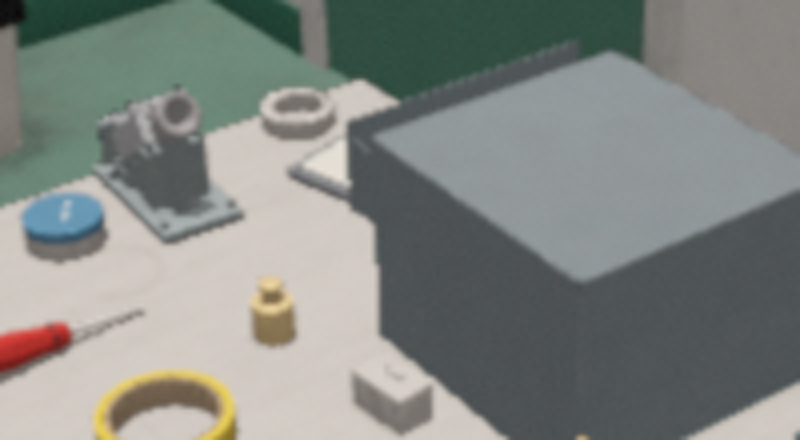

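View pics/s_rod.png

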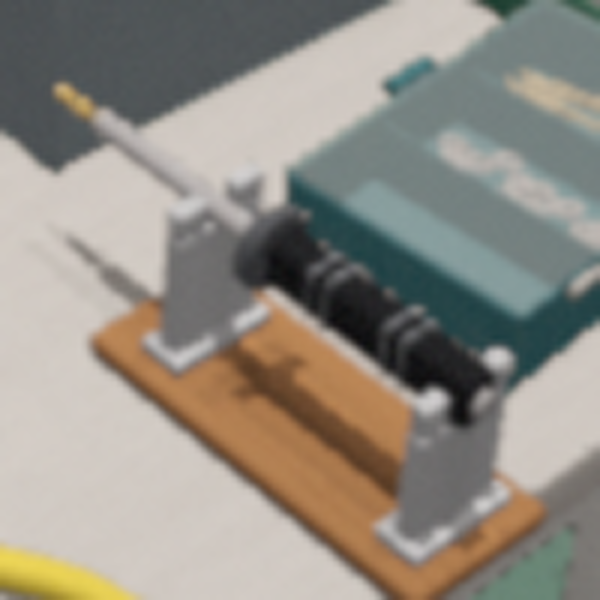

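```bash
python3 - <<'E'
from h import *
np.set_printoptions(precision=4,suppress=True)
t=bot.snapshot('top');s=bot.snapshot('scene')
T=lambda x,y,z,k=4.,r0=100,c0=95:atz(t,(r0+(y+.5)/k-.5,c0+(x+.5)/k-.5),z)
R=lambda x,y,z:T(x,y,z,6.9,180,315)
S=lambda x,y,z:atz(s,(120+y/4-.4,150+x/4-.4),z)
for n,p in dict(shaftend=(160,161),collar=(412,158),band=(503,156),hend=(683,149)).items():print(n,R(*p,.075))
for n,p in dict(basefl=(208,90),basefr=(218,262),baserr=(640,255),baserl=(632,82)).items():print(n,R(*p,.01))
print('prongs front',R(335,110,.084),R(338,205,.084),'rear',R(655,103,.080),R(662,200,.080))
print('mouth',T(183,413,.095),S(180,110,.095))
for p in [(255,375),(248,478),(50,470),(54,368)]:print('fbase',T(*p,.01))
print('sleeve ends',T(80,405,.05))
print('pad',[T(*p,.0115) for p in [(180,158),(306,126),(338,254),(210,287)]])
for z in(.165,):
  print('panel',T(488,362,z),T(492,40,z)); print('body corner scene',S(585,280,z),S(375,138,z),S(610,52,z))
print('panel scene',S(350,128,.165),S(575,42,.165))
print('pull z.1',T(460,142,.1),T(460,252,.1))
# body corners in top (800x600 img)
for p in [(362,163),(505,165),(506,300),(362,300)]:print('body',atz(t,(p[1]*.64,p[0]*.64),.165))
for z in(0.,): print('tin',T(155,562,.026),'weight',T(472,472,.047))
print(bot.get_state()['time_s'])
E
```

```text
shaftend [ 0.3966 -0.2059  0.075 ]
collar [ 0.3957 -0.2988  0.075 ]
band [ 0.3957 -0.3323  0.075 ]
hend [ 0.3969 -0.3989  0.075 ]
basefl [ 0.4297 -0.2396  0.01  ]
basefr [ 0.3624 -0.2401  0.01  ]
baserr [ 0.3616 -0.4046  0.01  ]
baserl [ 0.4294 -0.4062  0.01  ]
prongs front [ 0.4131 -0.2689  0.084 ] [ 0.3784 -0.2681  0.084 ] rear [ 0.4136 -0.3878  0.08  ] [ 0.378  -0.3879  0.08  ]
mouth [0.4053 0.2883 0.095 ] [0.4071 0.2917 0.095 ]
fbase [0.4382 0.2629 0.01  ]
fbase [0.3691 0.267  0.01  ]
fbase [0.3773 0.399  0.01  ]
fbase [0.4458 0.398  0.01  ]
sleeve ends [0.4163 0.3669 0.05  ]
pad [array([0.5885, 0.3149, 0.0115]), array([0.6092, 0.229 , 0.0115]), array([0.5196, 0.207 , 0.0115]), array([0.4987, 0.2934, 0.0115])]
panel [0.4245 0.0933 0.165 ] [0.6177 0.0889 0.165 ]
body corner scene [ 0.42   -0.1567  0.165 ] [0.4247 0.0573 0.165 ] [0.6279 0.0529 0.165 ]
panel scene [0.4199 0.0789 0.165 ] [0.6193 0.081  0.165 ]
pull z.1 [0.5728 0.1149 0.1   ] [0.5023 0.1154 0.1   ]
body [0.6302 0.0553 0.165 ]
body [ 0.6227 -0.1634  0.165 ]
body [ 0.4148 -0.1559  0.165 ]
body [0.4194 0.0584 0.165 ]
tin [0.3146 0.3236 0.026 ] weight [0.3677 0.1141 0.047 ]
1.7
```

```bash
python3 -m inch '85 26 -40 0 -8.5; 85 26 -40 0 -8.5; 85 26 -40 0 -8.5; 85 26 -40 0 -8.5; 85 26 -40 0 -8.5' && python3 -m inch '85 26 -40 0 -8.5; 85 26 -40 0 -8.5; 85 26 -40 0 -8.5; 85 20 -40 0 0; 85 0 -50 0 0'
```

```text
time_s: 2.2
eef_pos: [0.3492, 0.3572, 0.2394]
tool_rot: [[0.001, -0.435, 0.9], [0.0, 0.9, 0.435], [-1.0, 0.0, 0.001]]
ft_force: [0.4, 0.2, 1.2]
width: 0.0851
time_s: 2.7
eef_pos: [0.4479, 0.1471, 0.2391]
tool_rot: [[0.001, -0.011, 1.0], [0.0, 1.0, 0.011], [-1.0, 0.0, 0.001]]
ft_force: [0.8, -0.5, -0.4]
width: 0.0849
```

```bash
python3 -m inch '85 0 -49 0 -0.6; 85 0 -49 0 0; 85 0 -49 0 0; 85 0 -49 0 0; 85 0 -49 0 0' && python3 -m inch '85 0 -49 0 0; 85 -13 -46 0 0; 85 -13 -46 0 0; 85 -13 -46 0 0; 85 -13 -49 0 0' && python3 - <<'E'
from h import *
np.set_printoptions(precision=4,suppress=True)
st=bot.get_state();print(st['eef_pos'],st['tool_rot'])
s=snap('wrist','w1.png')
for t in('gauge_rod','stand'):
  print([(o['p'],o['position'],o['mask'].sum()) for o in bot.outline_of('wrist',t)])
E
```

```text
time_s: 3.2
eef_pos: [0.4462, -0.0982, 0.2397]
tool_rot: [[0.001, -0.001, 1.0], [-0.0, 1.0, 0.001], [-1.0, -0.0, 0.001]]
ft_force: [0.8, 0.2, 0.1]
width: 0.0849
time_s: 3.7
eef_pos: [0.3939, -0.3333, 0.2396]
tool_rot: [[0.001, -0.001, 1.0], [-0.0, 1.0, 0.001], [-1.0, -0.0, 0.001]]
ft_force: [0.8, 0.7, -0.2]
width: 0.0851
[ 0.3939 -0.3333  0.2396] [[ 0.0006 -0.0006  1.    ]
 [-0.0004  1.      0.0006]
 [-1.     -0.0004  0.0006]]
[(0.55, [148.0, 256.1], np.int64(2611))]
[(0.63, [147.5, 251.5], np.int64(5539))]
```

View pics/w1.png

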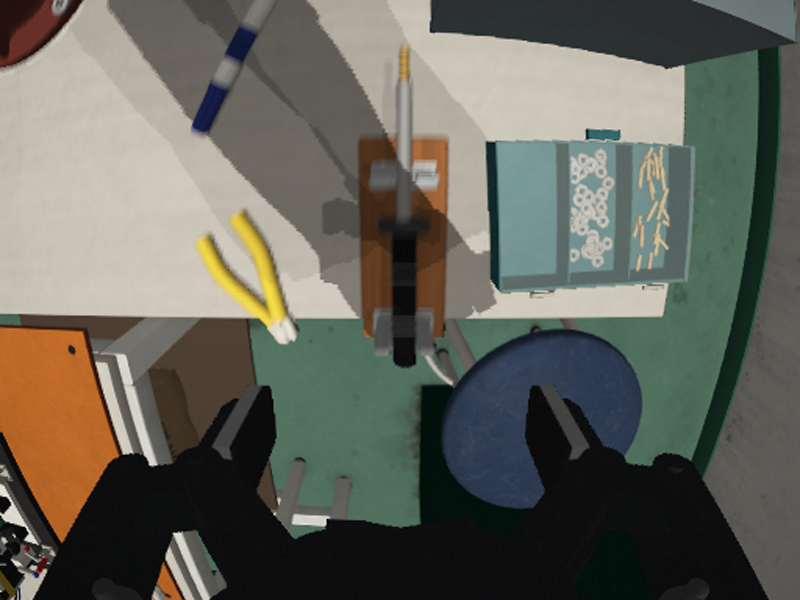

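```bash
cat >> h.py <<'E'
def watz(s,st,px800,z):
    K=s['camera_matrix'];u=(px800[0]+.5)*.64-.5;v=(px800[1]+.5)*.64-.5
    x=u-K[0,2];y=v-K[1,2];r=np.hypot(x,y);th=r/K[0,0]
    d=np.array([np.sin(th)*x/r,np.sin(th)*y/r,np.cos(th)])
    T=np.array(s['T_tool_cam']);R=np.array(st['tool_rot'])
    d=R@T[:3,:3]@d;o=R@T[:3,3]+st['eef_pos'];return o+d*(z-o[2])/d[2]
E
python3 - <<'E'
from h import *
np.set_printoptions(precision=4,suppress=True)
st=bot.get_state();s=bot.snapshot('wrist')
for p,z in [((404,82),.075),((404,219),.080),((404,362),.08),((404,260),.086),((404,300),.086)]:print(p,watz(s,st,p,z))
E
```

```text
(404, 82) [ 0.396  -0.2088  0.075 ]
(404, 219) [ 0.3956 -0.297   0.08  ]
(404, 362) [ 0.3955 -0.3976  0.08  ]
(404, 260) [ 0.3955 -0.3225  0.086 ]
(404, 300) [ 0.3955 -0.3495  0.086 ]
```

```bash
python3 -m inch '85 2 -13 -40 0; 85 0 0 -50 0; 85 0 0 -45 0; 85 0 0 -30 0; 85 0 0 -10 0' && python3 -m inch '60 0 0 0 0;40 0 0 0 0; 15 0 0 0 0; 10 0 0 0 0;10 0 0 0 0'
```

```text
time_s: 4.4
eef_pos: [0.396, -0.3413, 0.061]
tool_rot: [[-0.003, -0.002, 1.0], [0.004, 1.0, 0.002], [-1.0, 0.004, -0.003]]
ft_force: [-0.1, 0.3, 0.3]
width: 0.0851
time_s: 4.9
eef_pos: [0.3973, -0.3452, 0.0656]
tool_rot: [[0.001, -0.001, 1.0], [-0.002, 1.0, 0.001], [-1.0, -0.002, 0.001]]
ft_force: [-0.2, 0.9, 5.9]
width: 0.0151
```

```bash
python3 -m inch '10 0 0 0 0;10 0 0 0 0' && python3 -m inch '10 0 0 25 0;10 0 0 45 0;10 0 0 50 0; 10 0 0 40 0; 10 0 0 10 0' && python3 - <<'E'
from h import *
snap('scene','s2.png');snap('wrist','w2.png')
E
```

```text
time_s: 5.1
eef_pos: [0.3973, -0.3452, 0.0657]
tool_rot: [[0.001, -0.001, 1.0], [-0.002, 1.0, 0.001], [-1.0, -0.002, 0.001]]
ft_force: [0.3, 1.6, 6.1]
width: 0.0149
time_s: 5.6
eef_pos: [0.3977, -0.346, 0.2398]
tool_rot: [[0.004, -0.001, 1.0], [-0.006, 1.0, 0.001], [-1.0, -0.006, 0.004]]
ft_force: [-0.0, -0.1, -1.1]
width: 0.0152
```

View pics/s2.png

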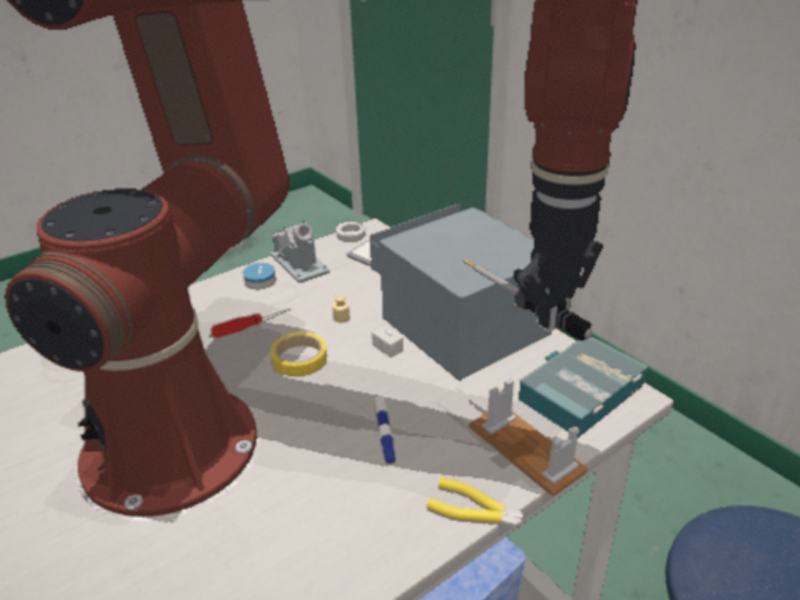

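View pics/w2.png

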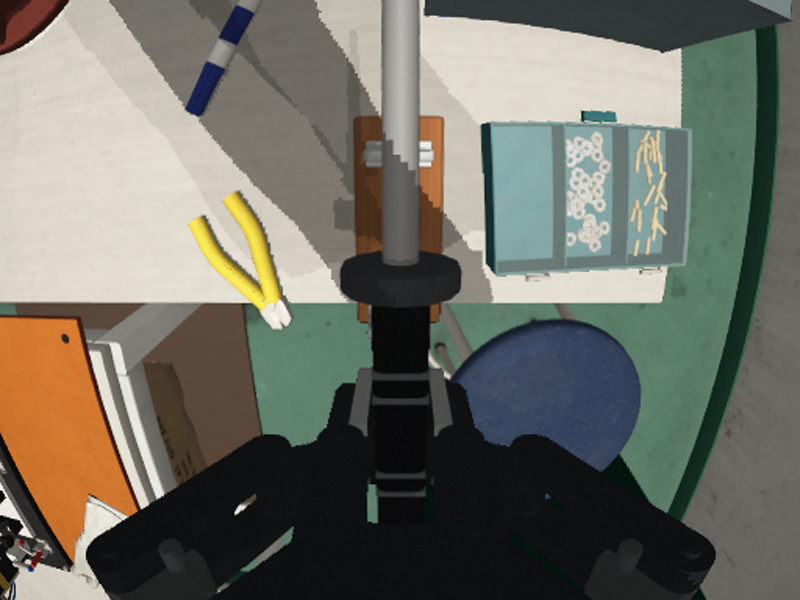

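```bash
python3 -m inch '10 6 25 0 0;10 6 45 0 0;10 6 45 0 0; 10 6 45 0 0; 10 6 45 0 0' && python3 -m inch '10 6 45 0 0;10 6 45 0 0;10 6 45 0 0; 10 6 45 0 0; 10 6 45 0 0' && python3 -m inch '10 2 36 0 0;10 0 16 0 0;10 0 0 0 0'
```

```text
time_s: 6.2
eef_pos: [0.4259, -0.1375, 0.2319]
tool_rot: [[-0.002, -0.0, 1.0], [0.002, 1.0, 0.0], [-1.0, 0.002, -0.002]]
ft_force: [1.2, 0.6, -0.8]
width: 0.015
time_s: 6.7
eef_pos: [0.4558, 0.0875, 0.232]
tool_rot: [[-0.003, -0.001, 1.0], [0.0, 1.0, 0.001], [-1.0, 0.0, -0.003]]
ft_force: [0.1, -0.7, -1.1]
width: 0.0149
time_s: 7.0
eef_pos: [0.4575, 0.1394, 0.2319]
tool_rot: [[-0.004, -0.004, 1.0], [0.0, 1.0, 0.004], [-1.0, 0.0, -0.004]]
ft_force: [0.5, -0.2, -1.5]
width: 0.015
```

```bash
python3 -m inch '10 0 -5 -30 0;10 0 0 -25 0;10 0 0 -5 0;10 0 0 0 0' && python3 - <<'E'
from h import *
np.set_printoptions(precision=4,suppress=True)
s=bot.snapshot('scene')['img'];w=snap('wrist','w3.png')
cv2.imwrite('pics/s3.png',cv2.resize(s[60:200,150:350,::-1],None,fx=4,fy=4,interpolation=cv2.INTER_CUBIC))
print(bot.get_state()['eef_pos'])
E
```

```text
time_s: 7.4
eef_pos: [0.4577, 0.1318, 0.1729]
tool_rot: [[-0.003, 0.0, 1.0], [-0.0, 1.0, -0.0], [-1.0, -0.0, -0.003]]
ft_force: [0.2, -0.4, -1.3]
width: 0.015
[0.459  0.1321 0.1751]
```

View pics/s3.png

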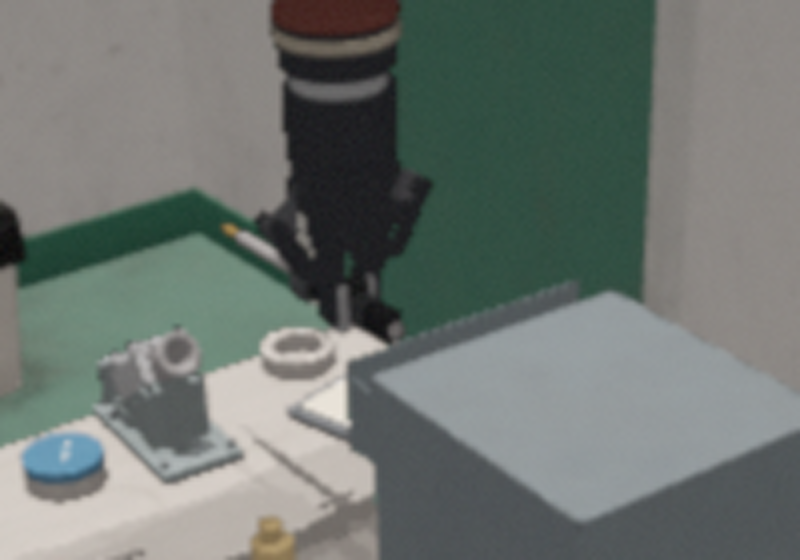

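View pics/w3.png

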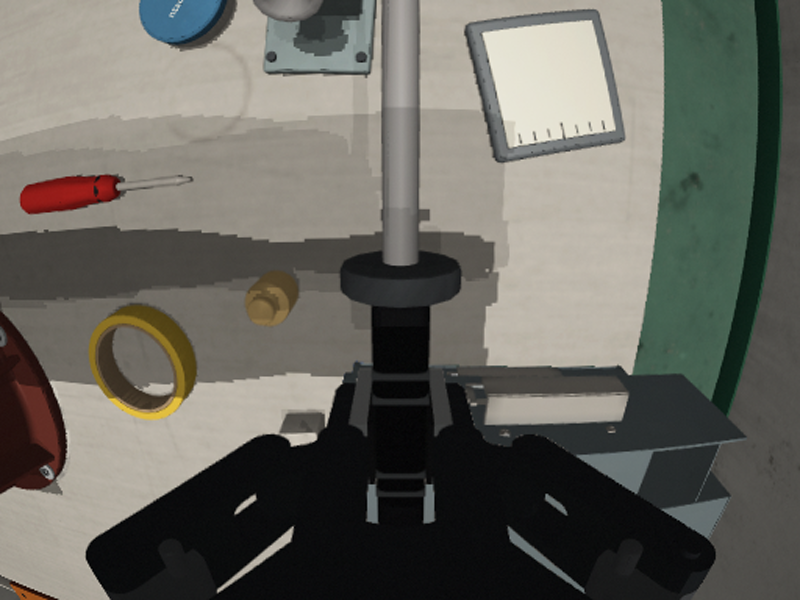

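```bash
python3 - <<'E'
from h import *
np.set_printoptions(precision=4,suppress=True)
st=bot.get_state();s=bot.snapshot('wrist');print(st['eef_pos'])
for z in(.15,.158,.165):
  for p in [(745,438),(700,440),(520,452)]:print(p,z,watz(s,st,p,z))
for z in(.08,.1,.12): print('pull',z,watz(s,st,(625,392),z),watz(s,st,(487,392),z))
for p in ((267,73),(370,73)):print('fix',watz(s,st,p,.01))
for p in ((466,24),(598,10),(624,140),(498,160)):print('pad',watz(s,st,p,.0115))
print(watz(s,st,(285,0),.095))
E
```

```text
[0.459  0.1321 0.1751]
(745, 438) 0.15 [0.6446 0.0807 0.15  ]
(700, 440) 0.15 [0.61   0.0847 0.15  ]
(520, 452) 0.15 [0.5113 0.089  0.15  ]
(745, 438) 0.158 [0.6353 0.0873 0.158 ]
(700, 440) 0.158 [0.6024 0.0911 0.158 ]
(520, 452) 0.158 [0.5086 0.0952 0.158 ]
(745, 438) 0.165 [0.6272 0.0931 0.165 ]
(700, 440) 0.165 [0.5958 0.0968 0.165 ]
(520, 452) 0.165 [0.5063 0.1006 0.165 ]
pull 0.08 [0.5989 0.0751 0.08  ] [0.5088 0.0798 0.08  ]
pull 0.1 [0.5867 0.0871 0.1   ] [0.5044 0.0914 0.1   ]
pull 0.12 [0.5745 0.0992 0.12  ] [0.5001 0.103  0.12  ]
fix [0.3727 0.2671 0.01  ]
fix [0.4398 0.2632 0.01  ]
pad [0.5006 0.297  0.0115]
pad [0.5916 0.3179 0.0115]
pad [0.6115 0.2277 0.0115]
pad [0.5217 0.2076 0.0115]
[0.4053 0.2881 0.095 ]
```

```bash
python3 -m inch '10 -8 0 -7 0;10 0 0 -7 0;10 0 0 -5 0;10 0 0 -5 0;10 0 0 0 0' && python3 - <<'E'
from h import *
print(bot.get_state()['eef_pos'],bot.get_state()['ft_force']);w=snap('wrist','w4.png')
E
```

```text
time_s: 8.05
eef_pos: [0.4515, 0.1336, 0.1526]
tool_rot: [[0.003, -0.001, 1.0], [0.002, 1.0, 0.001], [-1.0, 0.002, 0.003]]
ft_force: [-6.5, 8.1, 13.6]
width: 0.0151
[0.45147758 0.13361237 0.15262028] [-6.4619838   8.1159283  13.64024714]
```

View pics/w4.png

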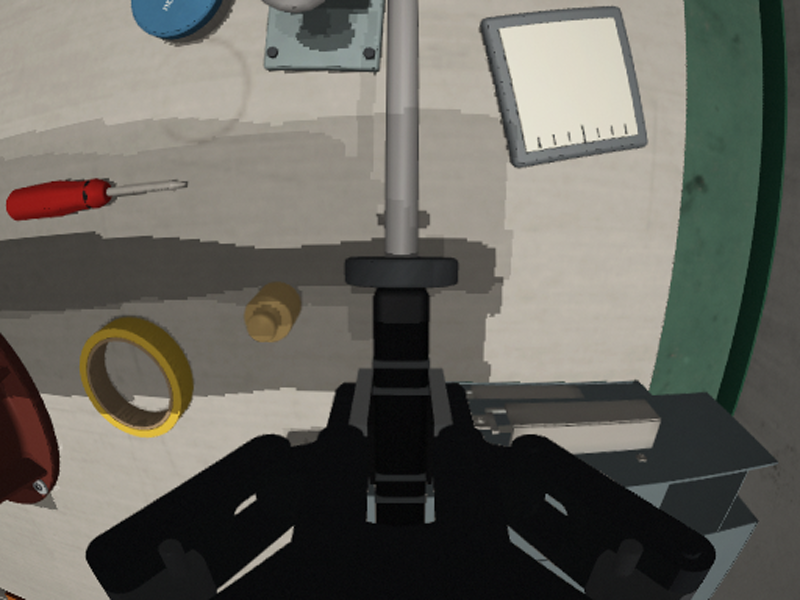

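```bash
python3 -m inch '10 0 0 -5 0;10 0 0 -5 0;10 0 0 -4 0;10 0 0 0 0;10 0 0 0 0' && python3 - <<'E'
from h import *
print(bot.get_state()['eef_pos'],bot.get_state()['ft_force']);w=snap('wrist','w5.png')
s=bot.snapshot('scene')['img']
cv2.imwrite('pics/s5.png',cv2.resize(s[60:200,150:350,::-1],None,fx=4,fy=4,interpolation=cv2.INTER_CUBIC))
E
```

```text
time_s: 8.6
eef_pos: [0.4522, 0.1328, 0.139]
tool_rot: [[0.004, -0.001, 1.0], [0.0, 1.0, 0.001], [-1.0, 0.0, 0.004]]
ft_force: [-4.7, 2.7, 13.2]
width: 0.0149
[0.45216336 0.13283079 0.13898194] [-4.680448    2.6718569  13.24147037]
```

View pics/w5.png

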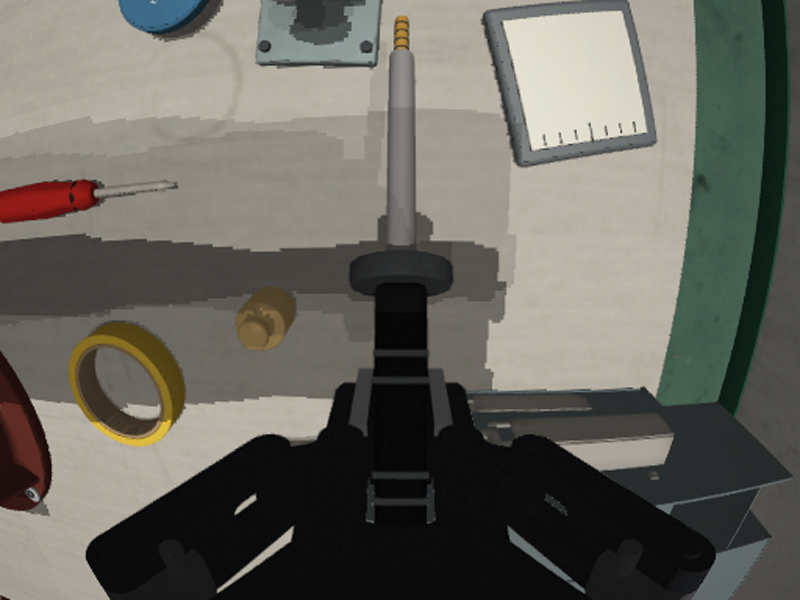

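View pics/s5.png

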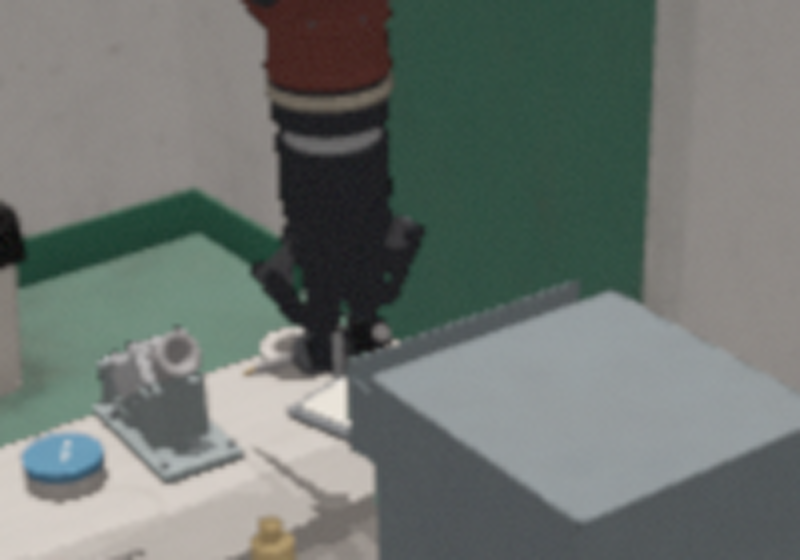

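```bash
cat >> h.py <<'E'
def wproj(s,p): # tool point -> px800
    T=np.linalg.inv(np.array(s['T_tool_cam']));c=T[:3,:3]@p+T[:3,3]
    K=s['camera_matrix'];th=np.arctan2(np.hypot(c[0],c[1]),c[2]);a=np.arctan2(c[1],c[0])
    u=K[0,2]+K[0,0]*th*np.cos(a);v=K[1,2]+K[0,0]*th*np.sin(a)
    return np.array([(u+.5)/.64-.5,(v+.5)/.64-.5])
def rodpt(rx,up,th,gx=-.0095,gy=0.):
    th=np.radians(th);d=rx+.05
    return np.array([gx+d*np.sin(th)-up*np.cos(th),gy+d*np.cos(th)+up*np.sin(th),0])
def fit(s,rows,gx=-.0095):
    """rows: list of (rx,up,row800). fit th,gy"""
    from scipy.optimize import least_squares
    f=lambda q:[wproj(s,rodpt(rx,up,q[0],gx,q[1]))[1]-r for rx,up,r in rows]
    o=least_squares(f,[20,0.],x_scale=[10,.005]);return o.x,o.fun
E
python3 - <<'E'
from h import *
s=bot.snapshot('wrist')
for gx in(-.0075,-.0095,-.0115):
  print(gx,fit(s,[(.09,.0,51),(0,.005,246),(0,.017,252)],gx),fit(s,[(.09,.0,51),(0,.005,246)],gx))
E
```

```text
-0.0075 (array([2.86320158e+01, 9.41808733e-04]), array([-1.33727445,  9.16032299, -7.48366808])) (array([3.10915252e+01, 4.45818875e-03]), array([ 5.68434189e-14, -2.84217094e-14]))
-0.0095 (array([2.91726589e+01, 1.40999090e-03]), array([-1.3650356 ,  9.41299603, -7.69563108])) (array([3.16575140e+01, 5.00347392e-03]), array([-3.55271368e-14, -2.84217094e-14]))
-0.0115 (array([2.97102331e+01, 1.88259657e-03]), array([-1.39299358,  9.66979966, -7.91101534])) (array([3.22200578e+01, 5.55285119e-03]), array([-7.81597009e-14,  5.68434189e-14]))
```

```bash
python3 - <<'E'
from h import *
s=bot.snapshot('wrist')
for th in(0,25,30,35,40):print(th,[round(float(wproj(s,rodpt(a,b,th))[1]),1) for a,b in [(.09,0),(.09,.005),(0,.005),(0,.017),(-.008,.017),(-.03,.011)]])
E
```

```text
0 [-53.0, -60.3, 267.6, 280.0, 310.8, 377.4]
25 [37.3, 29.5, 258.1, 249.9, 277.1, 354.0]
30 [56.0, 48.1, 260.1, 248.9, 274.7, 351.0]
35 [74.8, 66.9, 263.0, 249.2, 273.5, 348.6]
40 [93.8, 85.9, 266.9, 250.8, 273.5, 346.9]
```

```bash
python3 -m inch '10 0 0 -3 0;10 0 0 -2 0;10 0 0 0 0' && python3 - <<'E'
from h import *
print(bot.get_state()['eef_pos'],bot.get_state()['ft_force']);w=snap('wrist')
cv2.imwrite('pics/w6.png',cv2.resize(w['img'][0:200,200:312,::-1],None,fx=4,fy=4,interpolation=cv2.INTER_CUBIC)[:600])
E
```

```text
time_s: 9.1
eef_pos: [0.4534, 0.1327, 0.1349]
tool_rot: [[0.007, -0.001, 1.0], [0.0, 1.0, 0.001], [-1.0, 0.0, 0.007]]
ft_force: [-1.2, 2.7, 16.7]
width: 0.0153
[0.45341558 0.13273568 0.13491677] [-1.15736234  2.68865247 16.71763347]
```

View pics/w6.png

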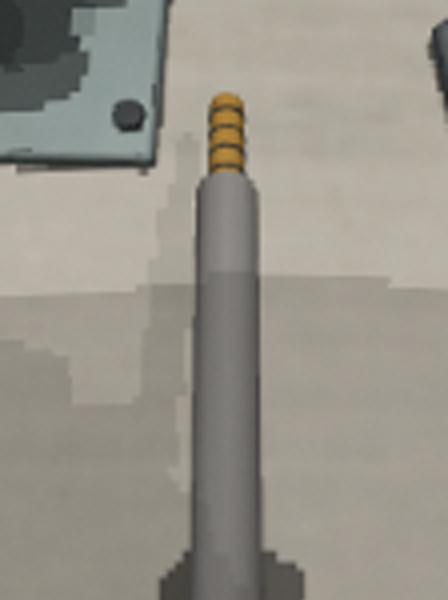

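```bash
python3 -m inch '10 0 3 15 0;10 0 0 35 0;10 0 0 35 0;10 -25 -5 0 -1.6;10 -30 -5 0 -1.7' && python3 -m inch '10 0 0 0 0;10 0 0 0 0' && python3 - <<'E'
from h import *
np.set_printoptions(precision=4,suppress=True)
s=bot.get_state();print(s['eef_pos'],s['ft_force'],s['tool_rot']);w=snap('wrist','w7.png')
s=bot.snapshot('scene')['img'];t=bot.snapshot('top')['img']
cv2.imwrite('pics/s7.png',cv2.resize(s[60:200,130:330,::-1],None,fx=4,fy=4,interpolation=cv2.INTER_CUBIC))
cv2.imwrite('pics/t7.png',cv2.resize(t[150:250,80:240,::-1],None,fx=5,fy=5,interpolation=cv2.INTER_CUBIC))
E
```

```text
time_s: 9.65
eef_pos: [0.3962, 0.1254, 0.2181]
tool_rot: [[0.002, 0.058, 0.998], [-0.0, 0.998, -0.058], [-1.0, 0.0, 0.002]]
ft_force: [-0.7, -0.3, -1.3]
width: 0.0151
time_s: 9.85
eef_pos: [0.3961, 0.1255, 0.2172]
tool_rot: [[0.002, 0.057, 0.998], [-0.0, 0.998, -0.057], [-1.0, 0.0, 0.002]]
ft_force: [-0.0, 0.1, -1.7]
width: 0.0148
[0.3961 0.1255 0.2172] [-0.041   0.138  -1.7111] [[ 0.002   0.0568  0.9984]
 [-0.      0.9984 -0.0568]
 [-1.      0.0001  0.0019]]
```

View pics/w7.png

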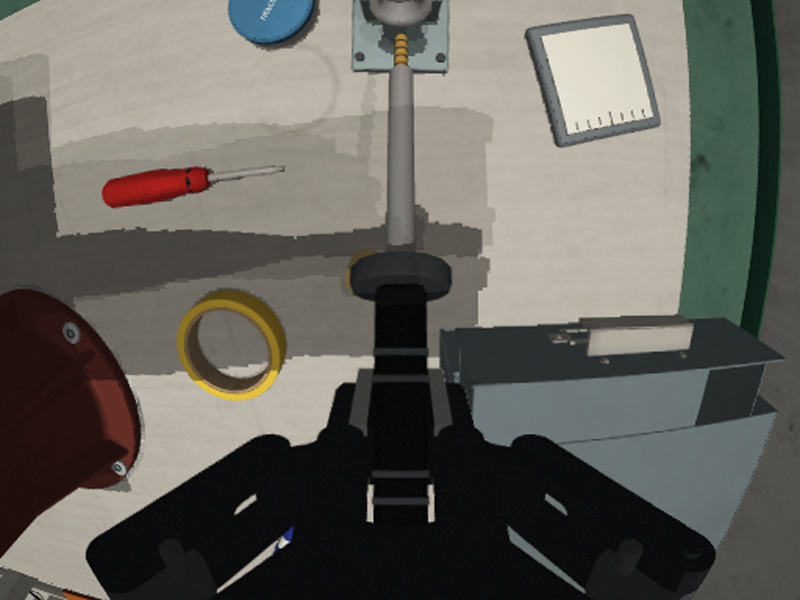

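View pics/s7.png

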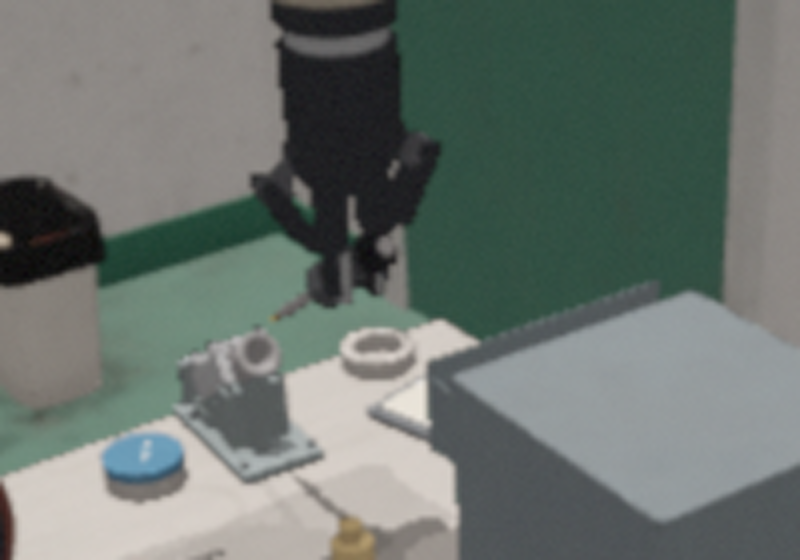

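View pics/t7.png

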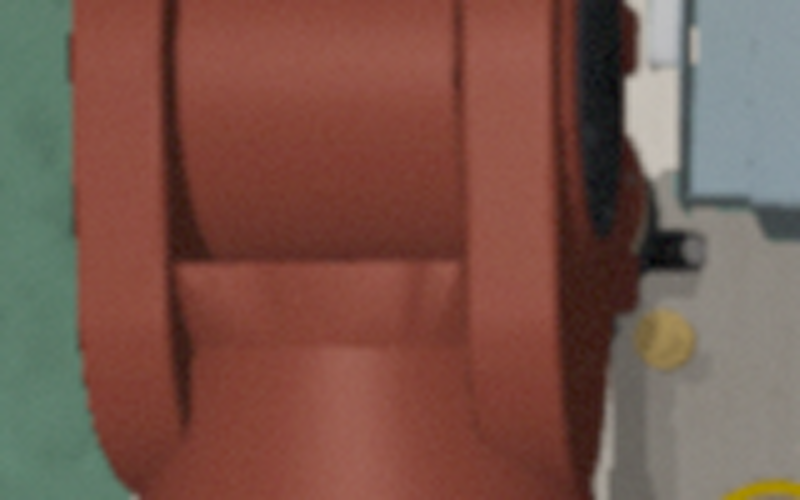

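```bash
python3 - <<'E'
from h import *
np.set_printoptions(precision=4,suppress=True)
w=bot.snapshot('wrist');s=bot.snapshot('scene')
a=np.array([.0472,.8178,-.5736]);st=bot.get_state();G=np.array(st['eef_pos'])+[0,0,.0095]
for d in(.160,.163,.165):print(d,proj(s,G+d*a), wproj(w,rodpt(d-.05,0,35)))
print('end of shaft',wproj(w,rodpt(.09,.005,35)))
print('mouth',proj(s,np.array([.4055,.29,.095])),'obs',130+260/4-.4,60+353/4-.4)
T=st['tool_rot'];m=np.array(T).T@(np.array([.4055,.29,.095])-st['eef_pos']);print(m,wproj(w,m))
E
```

```text
0.16 [198.3991 140.1217] [400.7273  44.8807]
0.163 [198.0662 140.334 ] [400.72    40.7276]
0.165 [197.845  140.4751] [400.7153  38.0044]
end of shaft [400.7842  66.9148]
mouth [194.4463 147.4665] obs 194.6 147.85
[0.1212 0.1647 0.0001] [400.8604   3.1016]
```

```bash
python3 -m inch '10 1 10 -15 0;10 0 9 -15 0;10 0 0 0 0' && python3 - <<'E'
from h import *
np.set_printoptions(precision=4,suppress=True)
st=bot.get_state();w=bot.snapshot('wrist');print(st['eef_pos'])
cv2.imwrite('pics/w8.png',cv2.resize(w['img'][0:100,190:322,::-1],None,fx=6,fy=6,interpolation=cv2.INTER_CUBIC)[:600])
s=bot.snapshot('scene')
cv2.imwrite('pics/s8.png',cv2.resize(s['img'][120:180,160:240,::-1],None,fx=10,fy=10,interpolation=cv2.INTER_CUBIC))
a=np.array([.0472,.8178,-.5736]);G=np.array(st['eef_pos'])+[0,0,.0095]
p=proj(s,G+.162*a);print('tip in crop',(p-[160,120]+.5)*10)
p=proj(s,np.array([.4055,.29,.095]));print('mouth in crop',(p-[160,120]+.5)*10)
E
```

```text
time_s: 10.4
eef_pos: [0.3951, 0.1457, 0.183]
tool_rot: [[-0.005, 0.055, 0.998], [0.0, 0.998, -0.055], [-1.0, -0.0, -0.005]]
ft_force: [-0.4, -0.6, -1.6]
width: 0.0154
[0.3951 0.1457 0.183 ]
tip in crop [360.2319 283.2152]
mouth in crop [349.4628 279.6647]
```

View pics/w8.png

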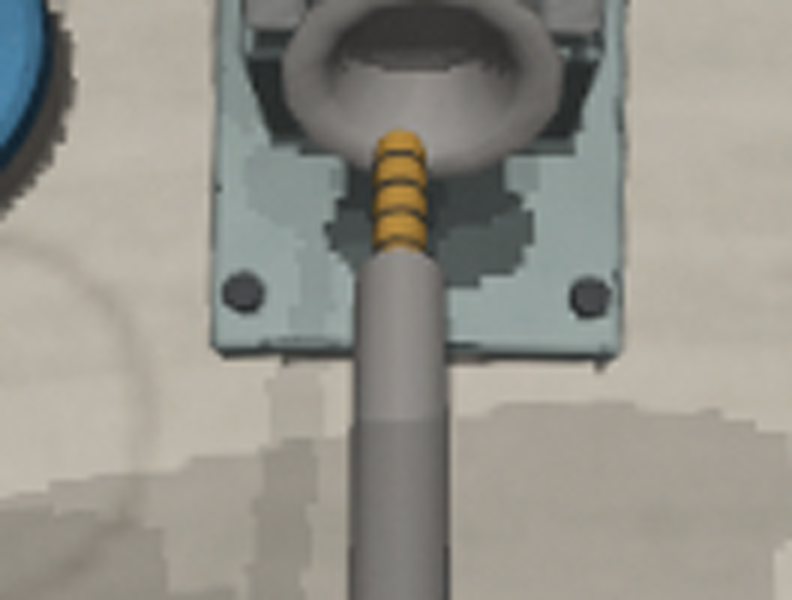

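View pics/s8.png

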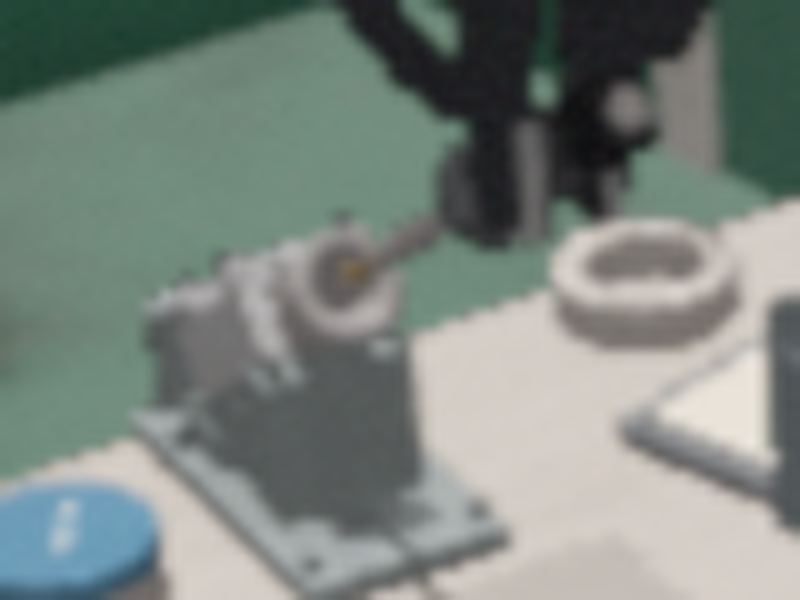

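```bash
python3 - <<'E'
from h import *
np.set_printoptions(precision=4,suppress=True)
st=bot.get_state();w=bot.snapshot('wrist');print(st['eef_pos'],st['time_s'])
R=np.array(st['tool_rot'])
def c(X): # world->crop
    p=wproj(w,R.T@(np.asarray(X)-st['eef_pos'])); return ((p+.5)*.64-[190,0])*6
m=np.array([.4055,.29,.095]);a=np.array([.0472,.8178,-.5736])
ex=np.cross(a,[0,0,1]);ex/=np.linalg.norm(ex);up=np.cross(ex,a)
for n,X in dict(m=m,left=m-.018*ex,right=m+.018*ex,bot=m-.018*up,top=m+.018*up).items():print(n,c(X))
G=np.array(st['eef_pos'])+[0,0,.0095]
for th in(33,35,37):
  a2=np.array([.057*np.cos(np.radians(th)),np.cos(np.radians(th)),-np.sin(np.radians(th))]);print(th,'tip',c(G+.162*a2),'shaftend',c(G+.14*a2))
  d=G+.162*a2-m;print('  tip rel mouth: along',d@a,'x',d@ex,'up',d@up)
E
```

```text
[0.3961 0.1449 0.1854] 10.5
m [412.771   81.3424]
left [267.5561  83.0115]
right [557.8566  84.0703]
bot [412.0528 182.3504]
top [413.5461 -29.9448]
33 tip [403.3451 128.1529] shaftend [403.3283 258.2647]
  tip rel mouth: along -0.014316208907962872 x -0.0011631948306869623 up 0.004203326726841615
35 tip [403.3057 161.6896] shaftend [403.2889 287.3436]
  tip rel mouth: along -0.014221644303864406 x -0.001160935158442532 up -0.0014534515898498373
37 tip [403.2668 195.1494] shaftend [403.2499 316.4925]
  tip rel mouth: along -0.014324670795464303 x -0.001158559945860142 up -0.0071103832144339225
```

```bash
python3 -m inch '10 2.5 0 0 0;10 0.5 8.2 -5.7 0;10 0.5 8.2 -5.7 0;10 0.5 8.2 -5.7 0;10 0 0 0 0' && python3 - <<'E'
from h import *
np.set_printoptions(precision=4,suppress=True)
st=bot.get_state();w=bot.snapshot('wrist');print(st['eef_pos'],st['ft_force'])
cv2.imwrite('pics/w9.png',cv2.resize(w['img'][0:100,190:322,::-1],None,fx=6,fy=6,interpolation=cv2.INTER_CUBIC)[:600])
s=bot.snapshot('scene')
cv2.imwrite('pics/s9.png',cv2.resize(s['img'][120:180,160:240,::-1],None,fx=10,fy=10,interpolation=cv2.INTER_CUBIC))
E
```

```text
time_s: 11.05
eef_pos: [0.4001, 0.1701, 0.1681]
tool_rot: [[-0.002, 0.056, 0.998], [0.0, 0.998, -0.056], [-1.0, -0.0, -0.002]]
ft_force: [0.1, -0.1, -1.0]
width: 0.0152
[0.4001 0.1701 0.1681] [ 0.0554 -0.1208 -1.0328]
```

View pics/w9.png

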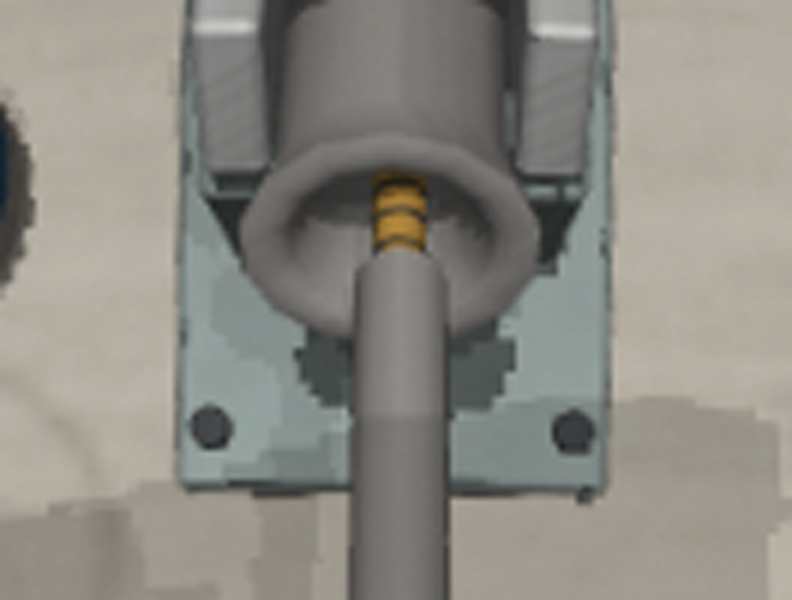

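View pics/s9.png

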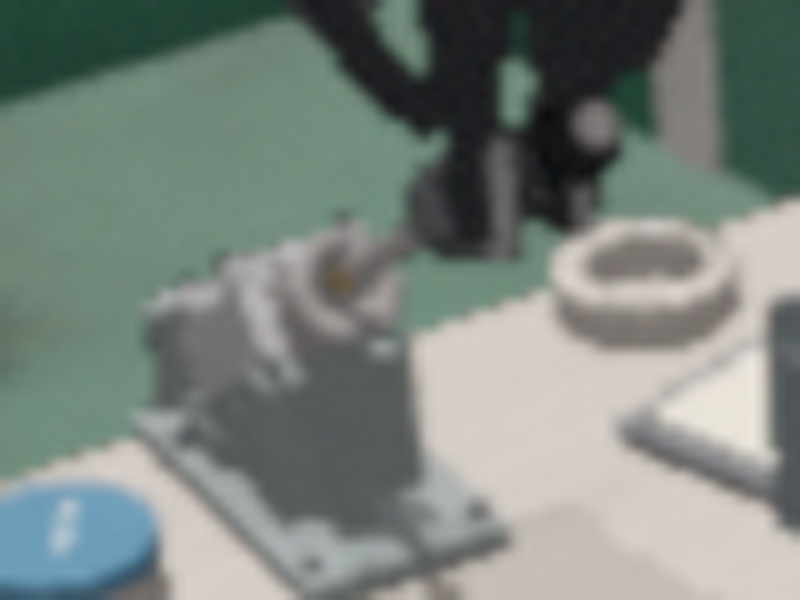

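```bash
python3 -m inch '10 -0.5 8.2 -5.7 0;10 0 8.2 -5.7 0;10 0.5 8.2 -5.7 0;10 0.5 8.2 -5.7 0;10 0 0 0 0' && python3 -m inch '10 0.5 8.2 -5.7 0;10 0.5 8.2 -5.7 0;10 0.5 8.2 -5.7 0;10 0 0 0 0'
```

```text
time_s: 11.65
eef_pos: [0.4006, 0.2028, 0.1453]
tool_rot: [[-0.001, 0.056, 0.998], [0.0, 0.998, -0.056], [-1.0, -0.0, -0.001]]
ft_force: [-0.8, -0.5, -1.1]
width: 0.0152
time_s: 12.05
eef_pos: [0.4022, 0.2274, 0.1283]
tool_rot: [[-0.001, 0.056, 0.998], [0.0, 0.998, -0.056], [-1.0, 0.0, -0.001]]
ft_force: [-0.7, 0.2, -2.6]
width: 0.015
```

```bash
python3 -m inch '10 0.5 8.2 -5.7 0;10 0.3 5 -3.5 0;10 0.2 4 -2.8 0;10 0 0 0 0' && python3 - <<'E'
from h import *
np.set_printoptions(precision=4,suppress=True)
st=bot.get_state();w=bot.snapshot('wrist');print(st['eef_pos'],st['ft_force'])
cv2.imwrite('pics/w10.png',cv2.resize(w['img'][80:240,160:352,::-1],None,fx=4,fy=4,interpolation=cv2.INTER_CUBIC)[:600])
E
```

```text
time_s: 12.45
eef_pos: [0.4036, 0.2442, 0.1169]
tool_rot: [[-0.0, 0.056, 0.998], [0.0, 0.998, -0.056], [-1.0, 0.0, -0.0]]
ft_force: [-0.5, -0.2, -3.5]
width: 0.0147
[0.4036 0.2442 0.1169] [-0.5494 -0.1569 -3.4663]
```

View pics/w10.png

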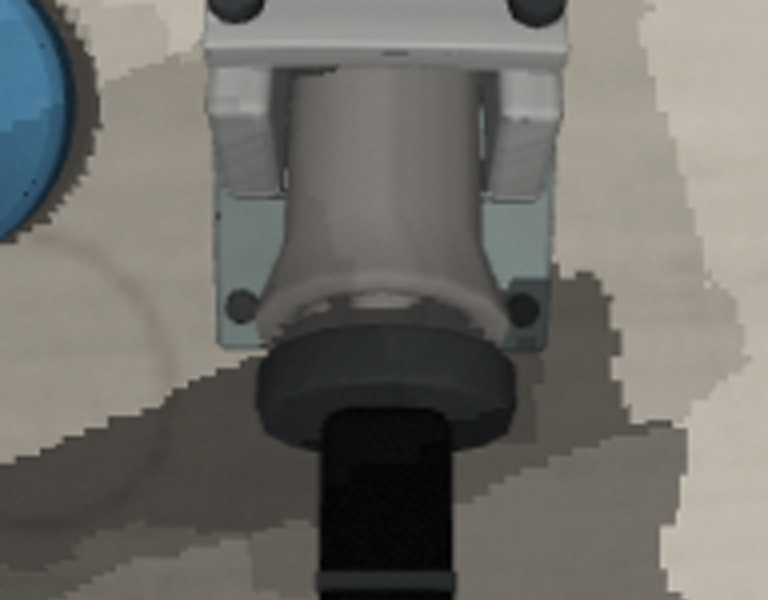

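```bash
python3 -m inch '10 0.2 3.3 -2.3 0;10 0.2 2.5 -1.7 0;10 0 0 0 0' && python3 -m inch '10 0.1 2.5 -1.7 0;10 0 0 0 0'
```

```text
time_s: 12.8
eef_pos: [0.404, 0.2489, 0.1136]
tool_rot: [[-0.0, 0.057, 0.998], [-0.002, 0.998, -0.057], [-1.0, -0.002, 0.0]]
ft_force: [-1.9, -8.0, 2.0]
width: 0.015
time_s: 13.0
eef_pos: [0.4041, 0.249, 0.1135]
tool_rot: [[0.0, 0.059, 0.998], [-0.008, 0.998, -0.058], [-1.0, -0.008, 0.001]]
ft_force: [-11.8, -26.8, 20.6]
width: 0.015
```

```bash
python3 -m inch '10 0 0 0 0;10 0 0 0 0;10 0 0 0 0' && python3 - <<'E'
from h import *
np.set_printoptions(precision=4,suppress=True)
w=bot.snapshot('wrist');s=bot.snapshot('scene')
cv2.imwrite('pics/w11.png',cv2.resize(w['img'][80:240,160:352,::-1],None,fx=4,fy=4,interpolation=cv2.INTER_CUBIC)[:600])
cv2.imwrite('pics/s11.png',cv2.resize(s['img'][110:180,150:240,::-1],None,fx=8,fy=8,interpolation=cv2.INTER_CUBIC))
E
```

```text
time_s: 13.3
eef_pos: [0.4041, 0.2491, 0.1135]
tool_rot: [[0.0, 0.059, 0.998], [-0.007, 0.998, -0.059], [-1.0, -0.007, 0.001]]
ft_force: [-11.5, -26.2, 21.0]
width: 0.0153
```

View pics/w11.png

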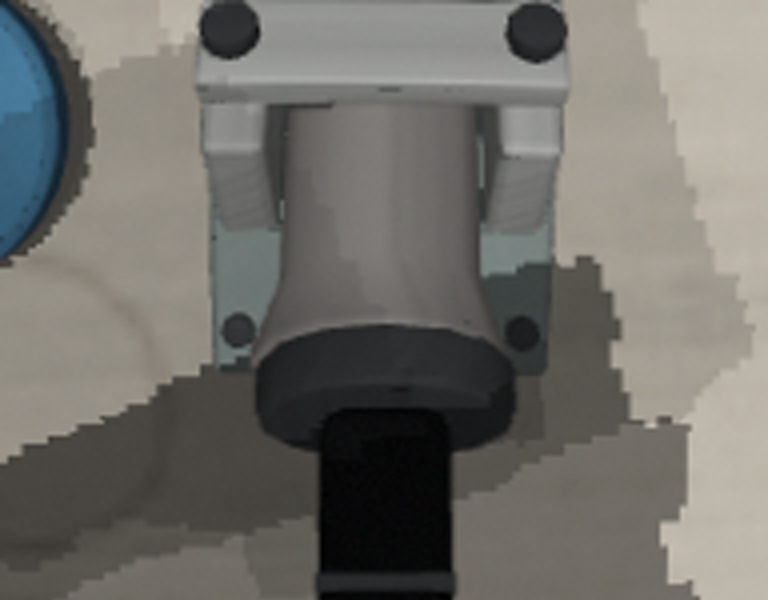

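View pics/s11.png

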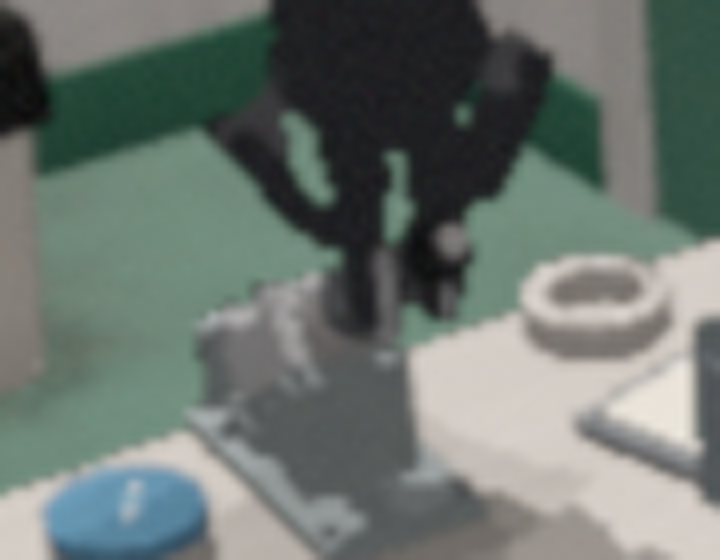

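```bash
python3 -m inch '10 -0.5 -8.2 5.7 0;10 -0.8 -12.3 8.6 0;10 -0.8 -12.3 8.6 0;10 -0.8 -12.3 8.6 0;10 -0.8 -12.3 8.6 0' && python3 -m inch '10 -0.8 -12.3 8.6 0;10 -0.8 -12.3 8.6 0;10 -0.8 -12.3 8.6 0;10 -0.8 -12.3 8.6 0;10 0 0 0 0'
```

```text
time_s: 13.9
eef_pos: [0.4005, 0.1936, 0.1526]
tool_rot: [[0.001, 0.057, 0.998], [0.0, 0.998, -0.057], [-1.0, 0.0, 0.001]]
ft_force: [-0.2, -1.3, -3.5]
width: 0.0152
time_s: 14.4
eef_pos: [0.3981, 0.1441, 0.1878]
tool_rot: [[0.002, 0.059, 0.998], [-0.0, 0.998, -0.059], [-1.0, 0.0, 0.002]]
ft_force: [-0.0, 0.3, -0.2]
width: 0.0148
```

```bash
python3 - <<'E'
from h import *
w=bot.snapshot('wrist')
cv2.imwrite('pics/w12.png',cv2.resize(w['img'][0:100,190:322,::-1],None,fx=6,fy=6,interpolation=cv2.INTER_CUBIC)[:600])
E
python3 -m inch '10 0 -5 30 0;10 0 0 40 1.6;10 10 -10 40 1.8;10 15 -30 0 0;10 0 -45 0 0' && python3 -m inch '10 0 -45 0 0;10 0 -45 0 0;10 0 -45 0 0;10 0 -45 0 0;10 0 -45 0 0'
```

```text
time_s: 14.95
eef_pos: [0.4238, 0.0556, 0.2969]
tool_rot: [[0.002, -0.006, 1.0], [0.0, 1.0, 0.006], [-1.0, 0.0, 0.002]]
ft_force: [0.1, -0.3, -1.3]
width: 0.0152
time_s: 15.45
eef_pos: [0.4221, -0.1712, 0.2958]
tool_rot: [[0.0, -0.003, 1.0], [0.0, 1.0, 0.003], [-1.0, 0.0, 0.0]]
ft_force: [0.7, -0.2, -1.2]
width: 0.0155
```

View pics/w12.png

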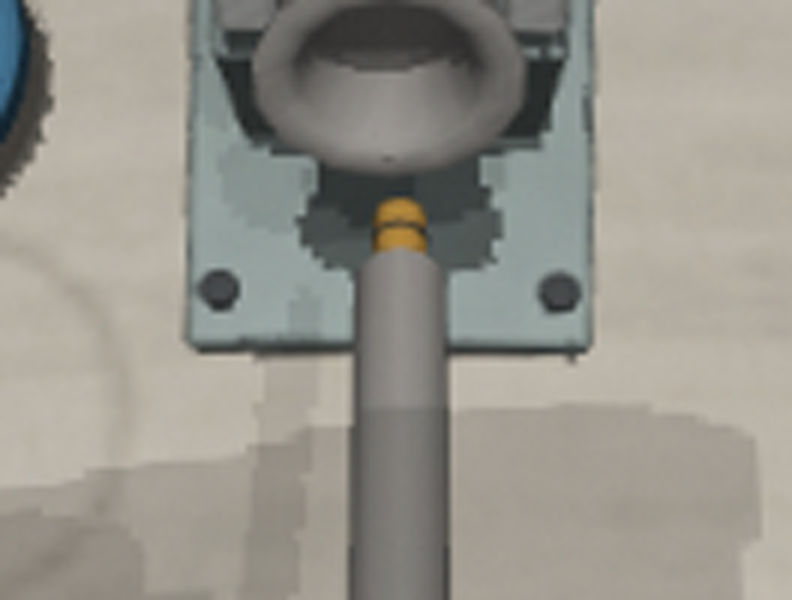

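```bash
python3 -m inch '10 -6 -45 0 -0.1;10 -6 -45 0 0;10 -6 -45 0 0;10 -7 -38 0 0;10 0 0 0 0' && python3 -m inch '10 0 0 -20 0;10 0 0 -20 0;10 0 0 0 0;10 0 0 0 0' && python3 - <<'E'
from h import *
np.set_printoptions(precision=4,suppress=True)
st=bot.get_state();print(st['eef_pos']);w=snap('wrist','w13.png')
print(st['tool_rot'])
E
```

```text
time_s: 15.95
eef_pos: [0.3962, -0.3462, 0.2945]
tool_rot: [[-0.001, 0.003, 1.0], [0.001, 1.0, -0.003], [-1.0, 0.001, -0.001]]
ft_force: [0.5, 0.7, -1.0]
width: 0.0152
time_s: 16.35
eef_pos: [0.3975, -0.3419, 0.2562]
tool_rot: [[-0.0, -0.001, 1.0], [0.001, 1.0, 0.001], [-1.0, 0.001, -0.0]]
ft_force: [1.4, 0.0, -0.5]
width: 0.0151
[ 0.3975 -0.3419  0.2562]
[[-0.0002 -0.0014  1.    ]
 [ 0.0007  1.      0.0014]
 [-1.      0.0007 -0.0002]]
```

View pics/w13.png

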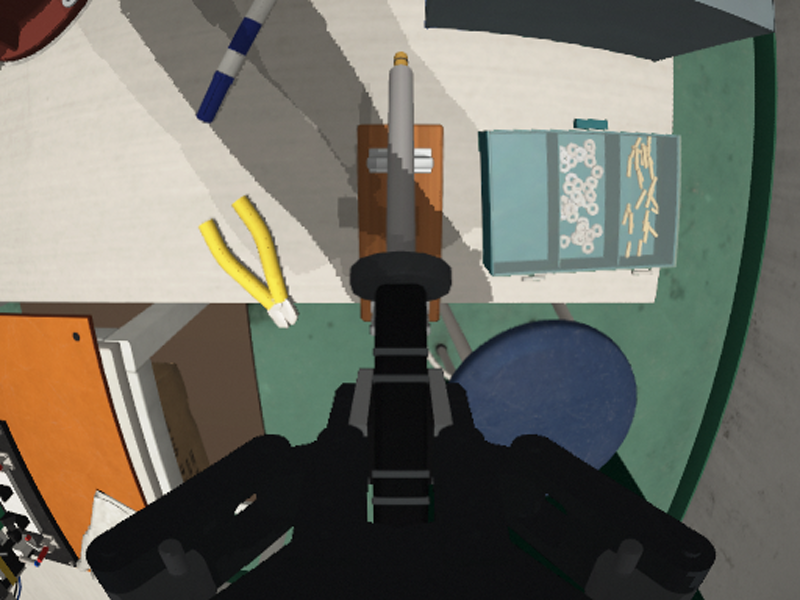

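```bash
python3 -m inch '10 0 -3 -40 0;10 0 0 -40 0;10 0 0 -25 0;10 0 0 -12 0;10 0 0 0 0' && python3 - <<'E'
from h import *
np.set_printoptions(precision=4,suppress=True)
st=bot.get_state();print(st['eef_pos'],st['ft_force']);w=snap('wrist','w14.png')
E
```

```text
time_s: 16.9
eef_pos: [0.3972, -0.3451, 0.1388]
tool_rot: [[-0.001, -0.001, 1.0], [0.001, 1.0, 0.001], [-1.0, 0.001, -0.001]]
ft_force: [-0.1, -0.1, 0.1]
width: 0.0149
[ 0.3972 -0.3451  0.1388] [-0.1326 -0.1165  0.1417]
```

View pics/w14.png

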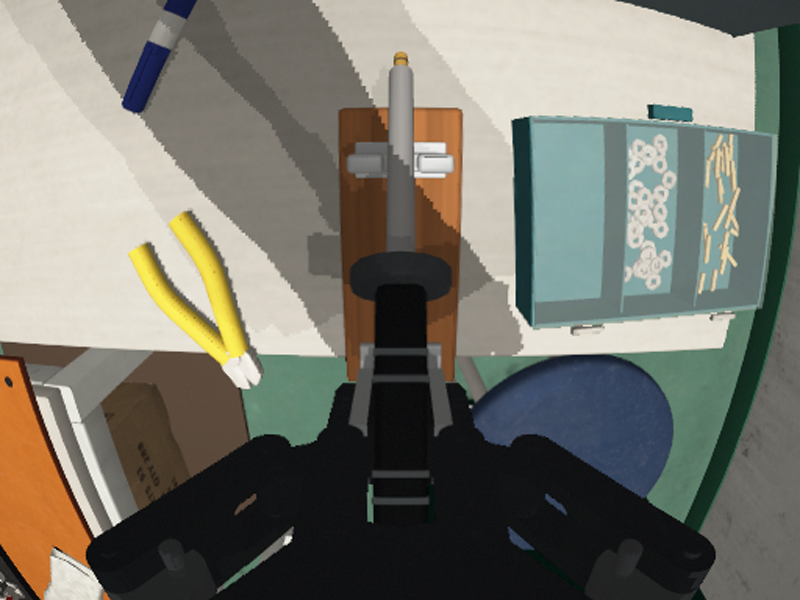

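```bash
python3 -m inch '10 0 0 -8 0;10 0 0 -8 0;10 0 0 -8 0;10 0 0 -6 0;10 0 0 0 0' && python3 - <<'E'
from h import *
st=bot.get_state();print(st['eef_pos'],st['ft_force']);w=snap('wrist','w15.png')
E
```

```text
time_s: 17.45
eef_pos: [0.3976, -0.3449, 0.1088]
tool_rot: [[0.001, -0.001, 1.0], [0.002, 1.0, 0.001], [-1.0, 0.002, 0.001]]
ft_force: [1.6, 5.2, 0.2]
width: 0.0151
[ 0.39757497 -0.34490415  0.10880409] [1.62963399 5.21295388 0.2347062 ]
```

View pics/w15.png

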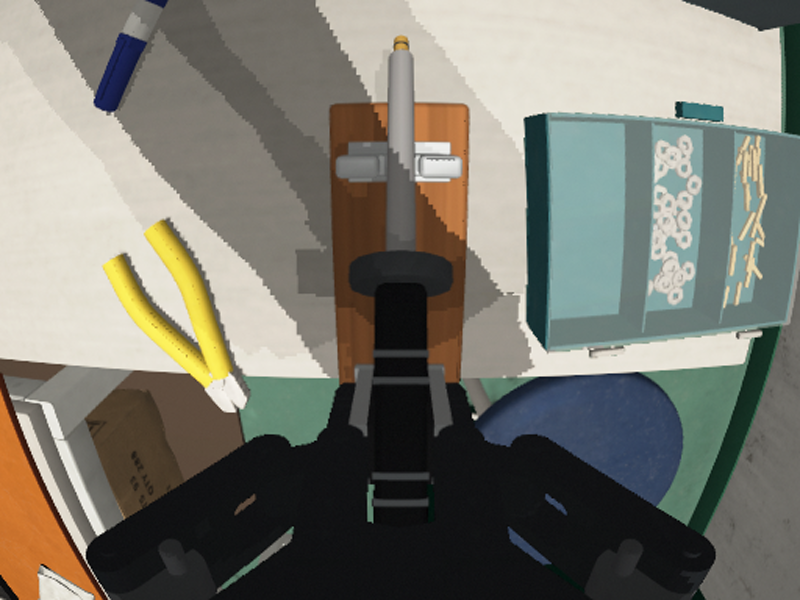

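```bash
python3 -m inch '10 0 0 -7 0;10 0 0 -7 0;10 0 0 -7 0;10 0 0 -6 0;10 0 0 0 0' && python3 -m inch '10 0 0 -6 0;10 0 0 -5 0;10 0 0 0 0'
```

```text
time_s: 18.0
eef_pos: [0.398, -0.3465, 0.0829]
tool_rot: [[0.002, -0.0, 1.0], [-0.002, 1.0, 0.0], [-1.0, -0.002, 0.002]]
ft_force: [0.4, 0.1, 6.5]
width: 0.0153
time_s: 18.3
eef_pos: [0.398, -0.3473, 0.0722]
tool_rot: [[0.002, -0.0, 1.0], [-0.003, 1.0, 0.0], [-1.0, -0.003, 0.002]]
ft_force: [0.3, -2.6, 6.4]
width: 0.0149
```

```bash
python3 -m inch '10 0 0 -3 0;10 0 0 -3 0;10 0 0 0 0' && python3 -m inch '10 0 0 -1.5 0;10 0 0 0 0' && python3 - <<'E'
from h import *
w=snap('wrist','w16.png')
E
```

```text
time_s: 18.6
eef_pos: [0.3982, -0.3479, 0.067]
tool_rot: [[0.002, -0.0, 1.0], [-0.005, 1.0, 0.0], [-1.0, -0.005, 0.002]]
ft_force: [-0.5, -4.1, 9.8]
width: 0.0151
time_s: 18.8
eef_pos: [0.3982, -0.3479, 0.0655]
tool_rot: [[0.002, -0.0, 1.0], [-0.005, 1.0, 0.0], [-1.0, -0.005, 0.002]]
ft_force: [0.7, -5.5, 7.7]
width: 0.0148
```

View pics/w16.png

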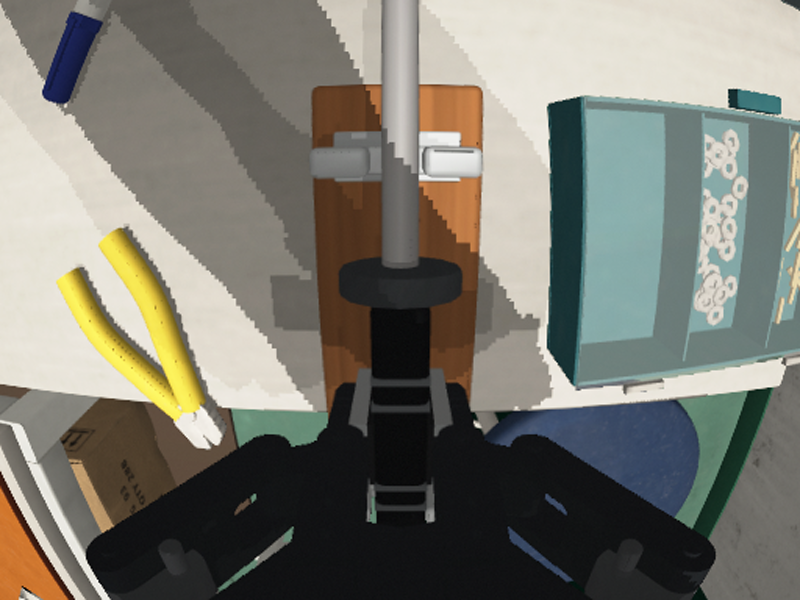

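```bash
python3 -m inch '10 0 0 20 0;10 0 0 45 0;10 0 0 50 0; 10 0 0 45 0; 10 0 0 15 0' && python3 -m inch '10 0 0 0 0;10 0 0 0 0' && python3 - <<'E'
from h import *
np.set_printoptions(precision=4,suppress=True)
st=bot.get_state();print(st['eef_pos'],st['ft_force'])
s=bot.snapshot('scene');w=snap('wrist','w17.png');t=bot.snapshot('top')
cv2.imwrite('pics/s17.png',cv2.resize(s['img'][130:230,280:400,::-1],None,fx=6,fy=6,interpolation=cv2.INTER_CUBIC))
G=np.array(st['eef_pos'])+[0,0,.0095]
for th in(-5,0,5):
  for d in(.14,.15,-.054):
    X=G+d*np.array([0,np.cos(np.radians(th)),-np.sin(np.radians(th))]);print(th,d,(proj(s,X)-[280,130]+.5)*6)
E
```

```text
time_s: 19.35
eef_pos: [0.3983, -0.3471, 0.2438]
tool_rot: [[0.004, -0.001, 1.0], [-0.006, 1.0, 0.001], [-1.0, -0.006, 0.004]]
ft_force: [0.6, -0.2, -1.0]
width: 0.0153
time_s: 19.55
eef_pos: [0.3971, -0.3454, 0.2369]
tool_rot: [[-0.001, -0.001, 1.0], [0.001, 1.0, 0.001], [-1.0, 0.001, -0.001]]
ft_force: [-0.5, 0.2, -1.1]
width: 0.0152
[ 0.3971 -0.3454  0.2369] [-0.4783  0.2372 -1.0992]
-5 0.14 [148.0329 220.5007]
-5 0.15 [128.9962 207.1852]
-5 -0.054 [573.8036 518.3132]
0 0.14 [145.8483 249.8244]
0 0.15 [126.8235 238.4901]
0 -0.054 [576.2025 506.2124]
5 0.14 [145.7222 279.9419]
5 0.15 [126.8247 270.6006]
5 -0.054 [577.5578 493.4038]
```

View pics/s17.png

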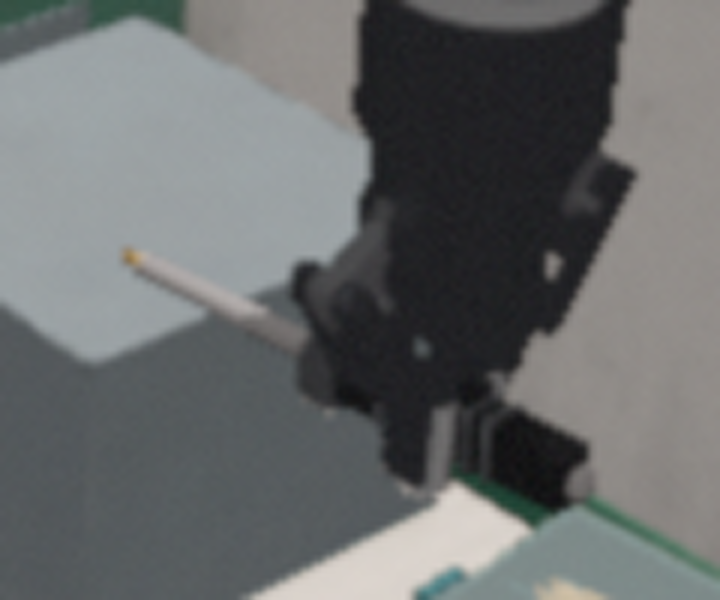

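View pics/w17.png

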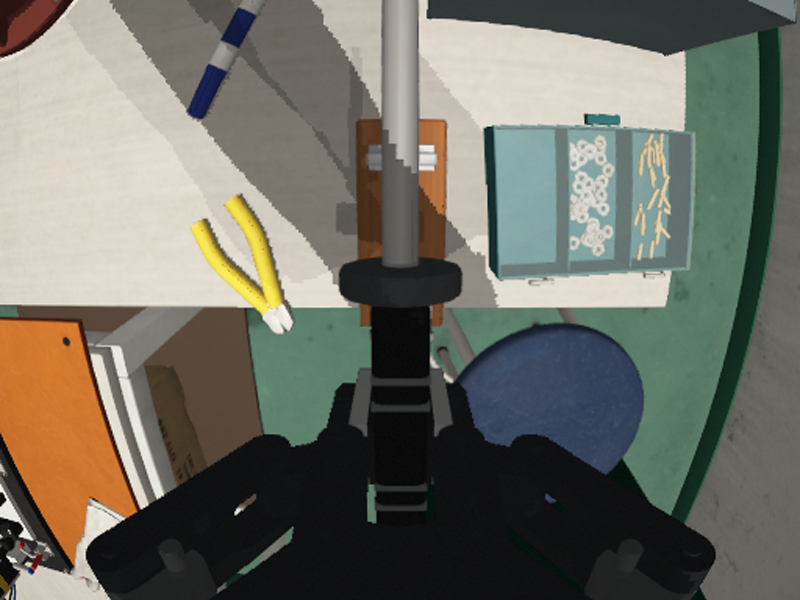

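```bash
python3 - <<'E'
import cv2,numpy as np
a=cv2.imread('pics/s2.png');a=cv2.resize(a,(512,384),interpolation=cv2.INTER_AREA)
a=cv2.resize(a[130:230,280:400],None,fx=6,fy=6,interpolation=cv2.INTER_CUBIC)
cv2.imwrite('pics/s2c.png',a)
E
```

```text
(no output)
```

View pics/s2c.png

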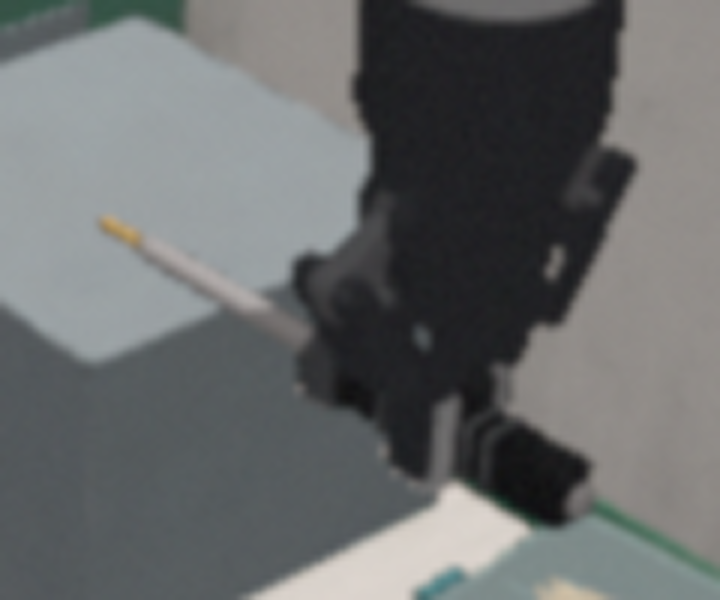

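```bash
python3 -m inch '10 0 0 -45 0;10 0 0 -45 0;10 0 0 -40 0; 10 0 0 -25 0; 10 0 0 -10 0' && python3 -m inch '10 0 0 -3 0;10 0 0 -3 0;10 0 0 0 0' && python3 -m inch '10 0 0 -3 0;10 0 0 -2 0;10 0 0 0 0'
```

```text
time_s: 20.2
eef_pos: [0.3956, -0.3432, 0.0692]
tool_rot: [[-0.004, -0.001, 1.0], [0.005, 1.0, 0.001], [-1.0, 0.005, -0.004]]
ft_force: [0.4, 0.6, -1.2]
width: 0.0152
time_s: 20.5
eef_pos: [0.3978, -0.3463, 0.0687]
tool_rot: [[0.001, -0.001, 1.0], [-0.001, 1.0, 0.001], [-1.0, -0.001, 0.001]]
ft_force: [-0.3, 1.4, -1.0]
width: 0.0153
time_s: 20.8
eef_pos: [0.3981, -0.3468, 0.0643]
tool_rot: [[0.002, -0.001, 1.0], [-0.003, 1.0, 0.001], [-1.0, -0.003, 0.002]]
ft_force: [-0.3, -1.8, 7.2]
width: 0.0151
```

```bash
python3 -m inch '10 0 0 -2 0;10 0 0 -2 0;10 0 0 0 0' && python3 -m inch '10 0 0 -2 0;10 0 0 -1 0;10 0 0 0 0'
```

```text
time_s: 21.1
eef_pos: [0.3981, -0.3471, 0.0605]
tool_rot: [[0.002, -0.001, 1.0], [-0.003, 1.0, 0.001], [-1.0, -0.003, 0.002]]
ft_force: [-1.1, -1.8, 8.2]
width: 0.0149
time_s: 21.4
eef_pos: [0.3983, -0.3472, 0.0597]
tool_rot: [[0.002, -0.001, 1.0], [-0.004, 1.0, 0.001], [-1.0, -0.004, 0.002]]
ft_force: [-7.2, 4.8, 26.7]
width: 0.0148
```

```bash
python3 -m inch '10 0 0 20 0;10 0 0 45 0;10 0 0 50 0; 10 0 0 45 0; 10 0 0 20 0' && python3 -m inch '10 0 0 0 0;10 0 0 0 0' && python3 - <<'E'
from h import *
s=bot.snapshot('scene')
cv2.imwrite('pics/s18.png',cv2.resize(s['img'][130:230,280:400,::-1],None,fx=6,fy=6,interpolation=cv2.INTER_CUBIC))
E
```

```text
time_s: 21.9
eef_pos: [0.3982, -0.3468, 0.241]
tool_rot: [[0.004, -0.001, 1.0], [-0.005, 1.0, 0.001], [-1.0, -0.005, 0.004]]
ft_force: [1.1, 0.3, -1.2]
width: 0.0149
time_s: 22.1
eef_pos: [0.3974, -0.3458, 0.2355]
tool_rot: [[0.0, -0.001, 1.0], [-0.0, 1.0, 0.001], [-1.0, -0.0, 0.0]]
ft_force: [-0.1, -0.3, -1.1]
width: 0.0151
```

View pics/s18.png

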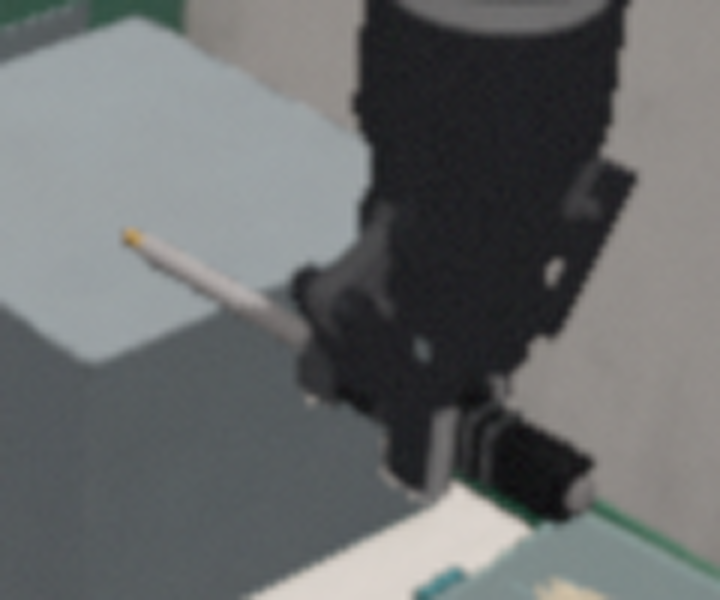

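```bash
python3 -m inch '10 6 25 0 0;10 6 45 0 0;10 6 45 0 0; 10 6 45 0 0; 10 6 45 0 0' && python3 -m inch '10 6 45 0 0;10 6 45 0 0;10 6 45 0 -6; 10 6 45 0 -7; 10 5 45 0 -7' && python3 -m inch '10 2 40 0 -7;10 0 23 0 -7;10 0 0 0 -6; 10 0 0 -20 0; 10 0 0 0 0'
```

```text
time_s: 22.65
eef_pos: [0.4266, -0.1386, 0.2337]
tool_rot: [[-0.002, -0.0, 1.0], [0.001, 1.0, 0.0], [-1.0, 0.001, -0.002]]
ft_force: [1.4, 0.7, -0.7]
width: 0.0151
time_s: 23.15
eef_pos: [0.4553, 0.0838, 0.2338]
tool_rot: [[-0.002, 0.34, 0.941], [0.0, 0.941, -0.34], [-1.0, -0.001, -0.002]]
ft_force: [0.7, -0.0, -1.3]
width: 0.015
time_s: 23.65
eef_pos: [0.4562, 0.1451, 0.2118]
tool_rot: [[-0.006, 0.636, 0.771], [-0.0, 0.771, -0.636], [-1.0, -0.004, -0.004]]
ft_force: [-0.5, -0.5, -2.3]
width: 0.0148
```

```bash
python3 -m inch '10 1 0 -20 0;10 1 1 -25 0;10 0 0 -12 0; 10 0 0 0 0; 10 0 0 0 0' && python3 -m inch '10 0 0 0 0;10 0 0 0 0;10 0 0 0 0' && python3 - <<'E'
from h import *
np.set_printoptions(precision=4,suppress=True)
st=bot.get_state();print(st['eef_pos'],st['ft_force'],st['joint_positions']);w=snap('wrist','w20.png')
s=bot.snapshot('scene');t=snap('top','t20.png')
cv2.imwrite('pics/s20.png',cv2.resize(s['img'][70:190,150:310,::-1],None,fx=5,fy=5,interpolation=cv2.INTER_CUBIC))
G=np.array(st['eef_pos'])+[0,0,.0155];y=np.array(st['tool_rot'])[:,1]
for d in(.15,.14,-.054):print(d,G+d*y,(proj(s,G+d*y)-[150,70]+.5)*5)
E
```

```text
time_s: 24.15
eef_pos: [0.4601, 0.1458, 0.1592]
tool_rot: [[-0.0, 0.637, 0.771], [-0.0, 0.771, -0.637], [-1.0, -0.0, 0.0]]
ft_force: [0.0, -0.3, -0.7]
width: 0.0149
time_s: 24.45
eef_pos: [0.4605, 0.1459, 0.1594]
tool_rot: [[0.001, 0.637, 0.771], [0.0, 0.771, -0.637], [-1.0, 0.001, 0.001]]
ft_force: [0.4, -0.1, -1.5]
width: 0.015
[0.4605 0.1459 0.1594] [ 0.4444 -0.0576 -1.4978] [  2.0203 -14.9098 -22.6083  82.235   -0.0023 131.5981]
0.15 [0.5561 0.2615 0.175 ] [448.2356 217.2396]
0.14 [0.5497 0.2538 0.175 ] [446.9961 223.9797]
-0.054 [0.4261 0.1043 0.1749] [419.5483 373.2364]
```

View pics/s20.png

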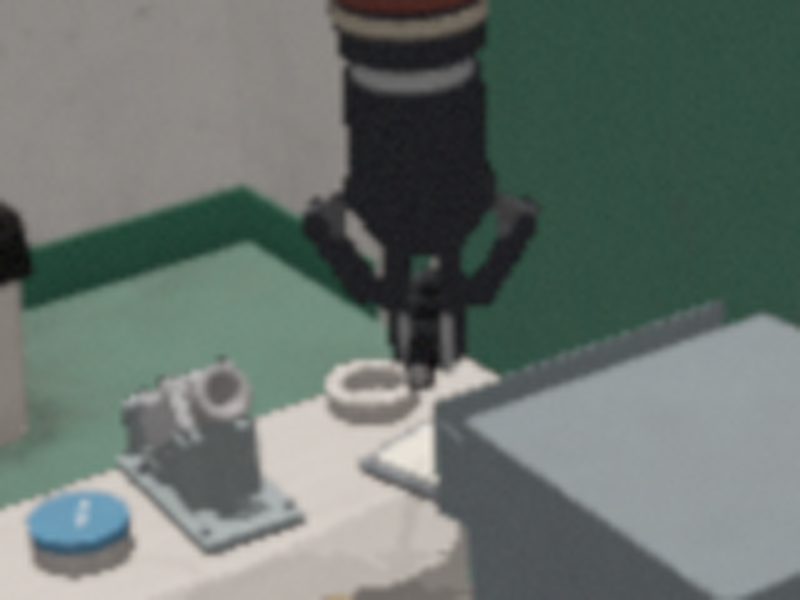

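View pics/w20.png

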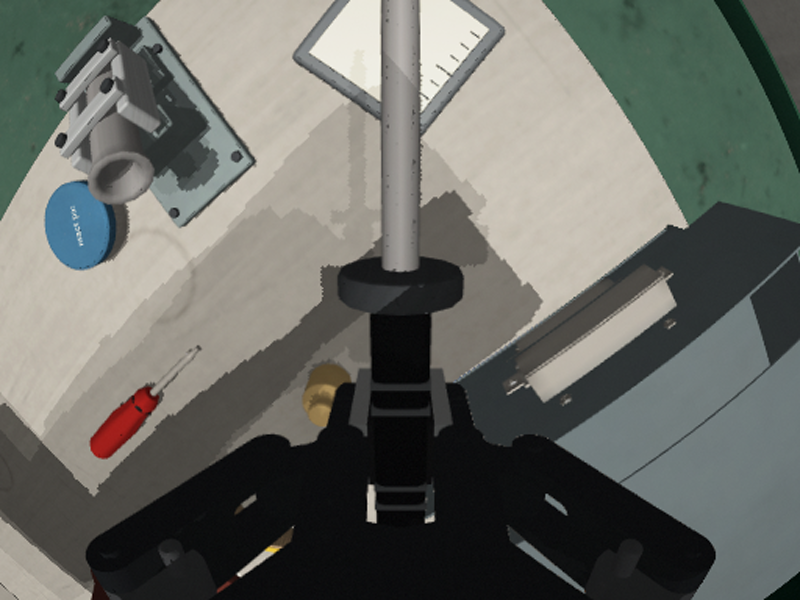

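View pics/t20.png

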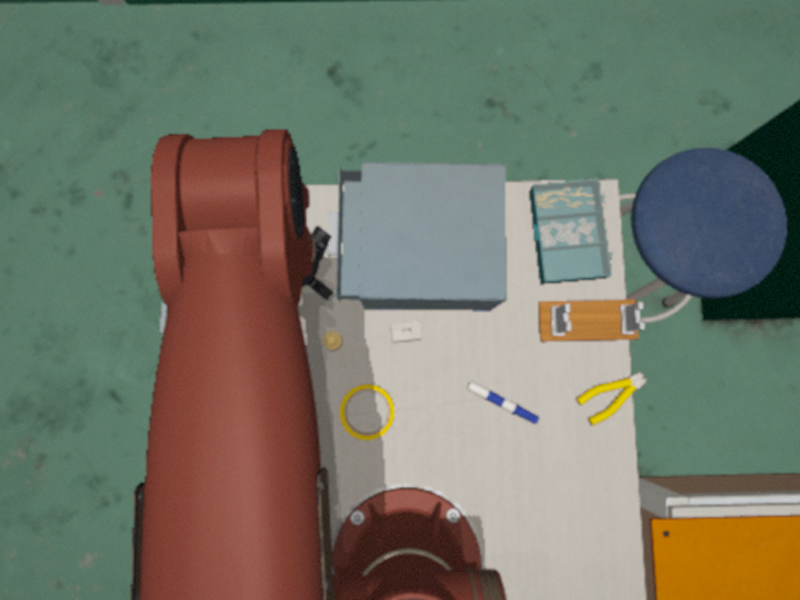

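```bash
python3 -m inch '10 0 0 -8 0;10 0 0 -5 0;10 0 0 0 0; 10 0 0 0 0; 10 0 0 0 0' && python3 -m inch '10 0 0 0 0;10 0 0 0 0;10 0 0 0 0' && python3 - <<'E'
from h import *
s=bot.snapshot('scene');st=bot.get_state();print(st['joint_velocities'],st['eef_pos'])
G=np.array(st['eef_pos'])+[0,0,.0155];y=np.array(st['tool_rot'])[:,1];print('tip',G+.15*y)
cv2.imwrite('pics/s21.png',cv2.resize(s['img'][115:165,210:260,::-1],None,fx=12,fy=12,interpolation=cv2.INTER_CUBIC))
print((proj(s,G-.054*y)-[210,115]+.5)*12)
bot.finish_job()
E
```

```text
time_s: 25.1
eef_pos: [0.4602, 0.1459, 0.1457]
tool_rot: [[0.0, 0.637, 0.771], [-0.0, 0.771, -0.637], [-1.0, 0.0, 0.0]]
ft_force: [0.1, 0.0, -0.5]
width: 0.0149
time_s: 25.4
eef_pos: [0.4602, 0.1459, 0.1458]
tool_rot: [[0.0, 0.637, 0.771], [-0.0, 0.771, -0.637], [-1.0, 0.0, 0.0]]
ft_force: [-0.3, 0.3, -0.9]
width: 0.015
[ 0.02810134  0.02529529 -0.01266847 -0.04558638  0.10290433  0.01120705] [0.46019202 0.14591048 0.14574058]
tip [0.55575651 0.26152806 0.16125403]
[288.92883326 409.93893296]
the job is handed in; nothing more can be done
```

I gauged the sleeve with the rod and handed the job in at about 25 s. The rod was held still and level above the reading pad. No verdict comes back, so the checks below are my own.

- **Tilting:** the moves cannot tilt the tool, so I tipped the rod about 35° nose-down in the grip, pressing the end of its handle on the drawer unit's edge.
- **Gauging:** I pushed the rod in along the sleeve's axis until it stopped. The wrist picture showed the collar flush on the mouth, with about 36 N of push held for more than 0.3 s. After I drew it straight out, about 10 mm of plunger showed, so it reads roughly 15 mm.
- **Levelling:** I pressed the rod back into the stand's forks. The first try left it about 4.5° nose-down, because the rod had slipped about 5 mm in the pads. The second try brought it to within about 1° in the scene picture.
- **Final pose:** the tip works out at (0.556, 0.262, 0.161) m. The pad's centre measured (0.555, 0.262) m, so the tip is about 15 cm above the pad. The gripper width is 15 mm, the outside force is below 1 N and the arm is still.

**Less certain:**
- In the last pictures the tip was outside the wrist view and mostly hidden in the others. The final tip position therefore comes from the measured tool pose and the known grip, not a direct sighting.
- I saw nothing touch the tip after gauging, but I did not measure the plunger again at the end. The last sight of it, after the final levelling, showed it still short.
- The weight, steel block and tin looked unmoved wherever they showed in the last pictures. I did not measure them again.

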